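# Set the sample cylinder neck-up and latch the centring fixture

### The arm

A 6-joint arm with a two-finger parallel gripper is mounted at the origin on a cart in front of the work surface, level with it; the furniture and walls round the work are solid. World frame = base frame: x ahead of the robot, y to its left, z up, the work surface at z = 0. Lengths are in m, angles in degrees, forces in N, time in s.
With the tool pointing down it reaches from about 0.375 to 0.975 m from the base axis. Payload 3.8 kg.
Tool frame: the origin (TCP) lies on the centre line of the jaws, within the pads' length; the fingertips stand 14 mm ahead of it and the grasp point (between the pads) lies 5 mm behind it; x points along the fingers, y is the direction in which the jaws open and shut, and the axes are right-handed (so a half turn about x gives the same grasp; the last joint's range is limited). The gripper opens to 88 mm and grips with 3 to 60 N. Pads are 18 mm wide; open, the fingers measure 123 mm over their backs; the gripper's body (75 mm by 187 mm) begins 45 mm behind the grasp point.
Start: joints at [-69.437, 15.12, 91.902, -0, 72.978, -2.114], TCP at [0.26, -0.623, 0.253] pointing down, gripper open.
Joint ranges: [-150.88, 150.88], [-54.13, 125.18], [17.81, 147.31], [-75.09, 255.09], [0, 152.58], [-146.25, 146.25]. Speed limits (degrees/s): [147.25, 147.25, 180, 180, 180, 180].

### API

Orientations are given as [roll, pitch, yaw] about the fixed x, y, z axes, in that order (R = Rz(yaw) Ry(pitch) Rx(roll)).
In Python, from cell import robot gives the robot as it stands.
- The arm moves only by the tool apply_moves, never from a script. Its argument "deltas" is a list of rows, each a list of 7 numbers: the closure in counts, from 0 (fully open) to 255 (shut), then the shift along the tool's x, y, z in units of 30 mm (1.0 is 30 mm), then the turn, a rotation vector about the tool's x, y, z in rad. In form: [[jaw, x, y, z, wx, wy, wz], ...]. A call has 1 to 12 rows; each row shifts and turns the pose as measured when the row begins, along the tool's axes as they then stand; what a row does not reach is not made up. A row lasts 1/12 s, in which the tool goes at most 41.7 mm and 7.16 degrees, less where a joint would pass 70% of its speed; a pose out of reach is approached as far as the arm can. A call is refused whole if a number of a shift passes 1 or a number of a turn 0.125, either way. A call with a gripper value outside its range is refused whole. The fingers move at their own pace and stop on an object; "force" is the grip in N (left out, the last holds). Time passes only in rows, so rows that do not move let the fingers close. It gives the time, the measured TCP pose, the force and the opening at its end, in the units of the state.
- robot.state(): the state, without advancing time (a new reading comes with each control period).
- robot.camera(name): name is "side" or "top"; returns a dict with "pixels" (480x640x3 uint8, red, green, blue), "depth" (480x640 float32, m along the optical axis (not along the pixel's ray), 0 where there is no reading), "K" (3x3 intrinsics, pixels), "rvec" (rotation vector, rad) and "tvec" (3), from world to camera coordinates, as OpenCV has them. Camera axes: x right, y down, z forward; pixel columns grow to the right and rows downward; lengths in m; the calibration is good to about 2 mm. A picture is of the moment at which its call begins.
- robot.finish_job(): hands the job in, once; it reports no verdict.
The state is a dict: "clock": time; "joints": joint angles; "joint_vel": joint speeds; "tau": joint torques, N m; "tool_pos": TCP position; "ee_rot": TCP orientation; "force": force on the tool from outside, world axes, zero at the start; "ft_torque": the same for the moment, N m; "grip_width": finger opening in m.
Only numpy, scipy, OpenCV 4.12 (cv2) and the standard library are available. Lean on these libraries where they do the work, as an engineer would, in place of code of your own. Each camera call takes 0.05 s, during which the arm holds its last target.

### The job

Get the steel sample cylinder ready for filling. First turn it between its two centres until its filler neck points straight up; then flip the latch's wire loop over so that it drops behind the hook of the keeper on the sliding tailstock, and throw the latch lever fully over and down until it stays shut and holds the tailstock drawn in, the neck still upright. Leave the mouse, the bottle and the multimeter where they are.

Things in the scene. Friction and masses are not known exactly. Their poses are not given: they have to be found in the camera images.
- fixture: Fixed bench fixture, bed 152 x 245 x 16 mm. Origin on the worktop under the bed's middle; +x away from the robot (yaw up to 0.12 rad), +y left, +z up. A steel cylinder lies between two cone centres, axis along y at x = 35, z = 80 mm; grey fixed headstock at its left end, grey sliding tailstock at its right end. The draw latch is in front of it, in the plane x = -55 mm.
- light_bar (a point): Underside middle of an aluminium light bar over the cylinder: 40 mm deep (x), 245 mm long (y), underside 285 mm above the worktop, on two posts 17 mm behind its middle at its ends. A vertical gripper cannot reach an upright neck below it: come tilted 25 to 40 degrees, the gripper leaning back toward the robot.
- vessel (a joint): Angle of the sample cylinder about its axis, rad: 0 = filler neck straight up, positive = neck leaning toward the robot (-x); starts at 0.6 to 1.05. Turns with light friction (0.08 N m) and stays where it is left; limits +-1.3.
- neck (a point): Point on the filler neck's axis, 52 mm from the cylinder axis. Neck: smooth steel, 22 mm diameter from 30 to 62 mm from the cylinder axis, then a 25 mm cap to 72 mm. Cylinder 50 mm diameter, 130 mm long; neck at fixture y = +50 mm. z axis outward along the neck, y along the cylinder axis. Pinch it along y; it can pivot between the pads.
- lever (a joint): Latch lever, rad: 0 = shut, flat, pointing left (+y); pi/2 = straight up; more = leaning right toward the keeper. Stops at 0 and 2.5. Starts at 1.8 to 2.05; stays where left (0.05 N m). With the loop hooked, shutting it draws the tailstock against its spring: hardest from 0.9 to 0.3 rad (about 3 N at its end), dead point about 0.26 rad, beyond which it snaps to 0 and holds.
- lever_hinge (a point): Hinge of the lever, axis along fixture x, at fixture (-55, -48, 62) mm; axes as the fixture.
- lever_end (a point): Middle of the black grip at the lever's free end, 62 mm from its hinge; grip 18 mm wide (x), 22 mm long, 7 mm thick; shank 14 x 5 mm. z axis out of the face that looks up when shut: push on that face (the one toward the keeper while the lever stands) to shut it. Shut, this point is at fixture (-55, 14, 65) mm.
- loop_bar (a point): Middle of the loop's cross bar (7 mm diameter, 38 mm long, along x). The loop, a wire frame, swings freely on a pin on the lever 18 mm from its hinge; bar to pin 69 mm. A finger tab 16 mm wide, 3 mm thick runs on 29 mm past the bar (this point's -y). Starts upright, 0.1 to 0.4 rad past vertical to the left, on a stop; pushed right past vertical it falls behind the keeper if the lever is left open.
- keeper (a point): Seat of the cross bar in the keeper on the tailstock, 62 mm above the worktop; axes as the fixture. To its left (+y) a post, 12 mm wide (x), face 3.5 mm off; from it a lip juts to 1.5 mm right of the seat, 5.5 to 9.5 mm above it; a floor 4.5 mm below reaches 28 mm right. The bar must come down right of the lip onto the floor; pulled left it slides under the lip.
- tailstock (a joint): Travel of the sliding tailstock toward the cylinder (left), m: 0 = free, drawn back by its spring (4000 N/m); about 0.005 when latched.
- mouse: Bystander: black computer mouse, 110 x 56 x 34 mm, origin under its middle.
- bottle: Bystander: small reagent bottle with black cap, 45 mm diameter, 80 mm tall, origin under its middle.
- multimeter: Bystander: hand multimeter, orange case, lying flat, 140 x 72 x 40 mm, origin under its middle.

How it is judged:
By the outcome, as a careful person would: the job done as asked, in the order asked, and still so for the second after the job is handed in, with the robot touching nothing.
It also fails if it takes over 64 s, if anything falls off the work surface, if the arm or the gripper's body presses on something with over 40 N, if the wrist force passes 120 N, or if a joint passes its speed limit or range.

## Working session

There is one attempt and no reset: what is moved stays moved. The work goes in short steps, Python scripts to look and compute and a tool call to move; the robot and the scene stay as the last step left them, time stands still between calls to the robot, and variables do not carry over. Pictures are saved under pics/ and viewed, and the job is handed in when it is done.

Besides the shell and the picture viewer there is one more tool, called after ">>>" by a JSON object that holds its "api" and its "payload", one argument or row to a line. apply_moves: Moves the arm, as the interface text tells. Its arguments: {"type":"object","properties":{"deltas":{"type":"array"},"force":{"type":"number"}},"required":["deltas"]}

```bash
ls; mkdir -p pics; cat > h.py <<'E'
import numpy as np, cv2
from cell import robot
from scipy.spatial.transform import Rotation as R
def snap(name,tag):
    c=robot.camera(name)
    cv2.imwrite(f'pics/{tag}.png',c['pixels'][:,:,::-1]); np.savez(f'pics/{tag}.npz',**c); return c
def cam(c):
    Rm=cv2.Rodrigues(np.array(c['rvec']))[0]; t=np.array(c['tvec']).reshape(3); return Rm,t,np.array(c['K'])
def cloud(c):
    Rm,t,K=cam(c); d=c['depth']; v,u=np.mgrid[:480,:640]
    P=np.stack([(u-K[0,2])/K[0,0]*d,(v-K[1,2])/K[1,1]*d,d],-1)
    W=(P-t)@Rm; W[d==0]=np.nan; return W
def ray(c,u,v):
    Rm,t,K=cam(c); r=np.array([(u-K[0,2])/K[0,0],(v-K[1,2])/K[1,1],1])@Rm; return -t@Rm, r/np.linalg.norm(r)
def onplane(c,u,v,z):
    o,r=ray(c,u,v); return o+r*(z-o[2])/r[2]
def proj(c,P):
    Rm,t,K=cam(c); p=(np.atleast_2d(P)@Rm.T+t)@K.T; return p[:,:2]/p[:,2:]
E
python3 - <<'E'
from h import *
for n in('side','top'):
    c=snap(n,n+'0'); o,_=ray(c,320,240); print(n,o,ray(c,320,240)[1],c['K'][0,0])
print(robot.state())
E
```

```text
pics
side [-0.04034975  0.86967042  0.97879092] [ 0.42390361 -0.6719219  -0.60731103] 482.0232343119276
top [ 0.27465508 -0.04634962  1.70151075] [ 0.12478564 -0.01619004 -0.99205162] 615.892114817065
{'clock': 0.1, 'joints': array([-6.94394137e+01,  1.51620273e+01,  9.19707525e+01, -3.27720944e-04,
        7.29756018e+01, -2.11281165e+00]), 'joint_vel': array([ 0.02614191, -0.06424356, -0.14617871,  0.08711345,  0.04323362,
        0.02154913]), 'tau': array([-6.23993728e-04, -5.03618968e+01, -3.58070433e+01,  7.30562699e-02,
        2.33067566e-02, -5.86613237e-05]), 'tool_pos': array([ 0.26000485, -0.62228399,  0.2515708 ]), 'ee_rot': array([-91.94725076,  89.89161797, 110.72624348]), 'force': array([-0.73508735, -0.10679076, -0.1135333 ]), 'ft_torque': array([-0.03042236,  0.0059939 ,  0.00278986]), 'grip_width': 0.08802467713497678}
```

View pics/side0.png

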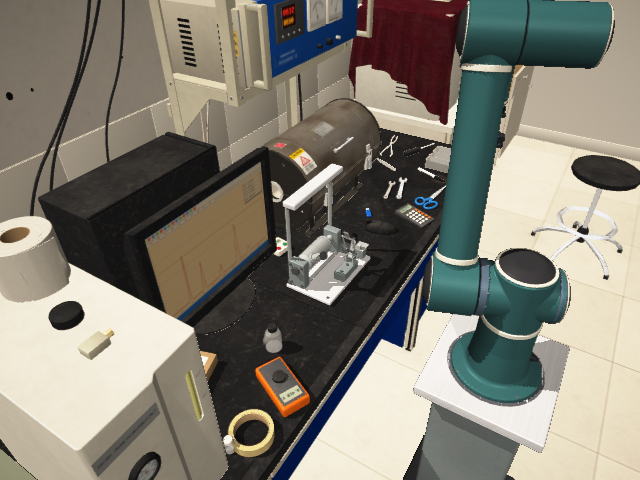

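View pics/top0.png

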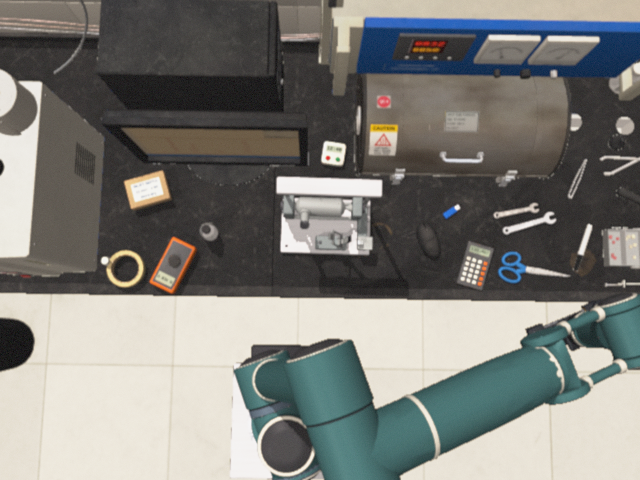

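The side view shows the fixture around (325,245), and the top view has it at (330,215). The mouse is at (428,240) in the top view, to the fixture's right. I'll zoom in.

```bash
python3 - <<'E'
from h import *
a=cv2.imread('pics/side0.png')[155:315,265:395]; cv2.imwrite('pics/side0z.png',cv2.resize(a,None,fx=4.6,fy=3.7*1,interpolation=cv2.INTER_CUBIC) if 0 else cv2.resize(a,None,fx=3.7,fy=3.7,interpolation=cv2.INTER_CUBIC))
a=cv2.imread('pics/top0.png')[168:268,265:395]; cv2.imwrite('pics/top0z.png',cv2.resize(a,None,fx=6,fy=6,interpolation=cv2.INTER_CUBIC))
E
```

```text
(no output)
```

View pics/side0z.png

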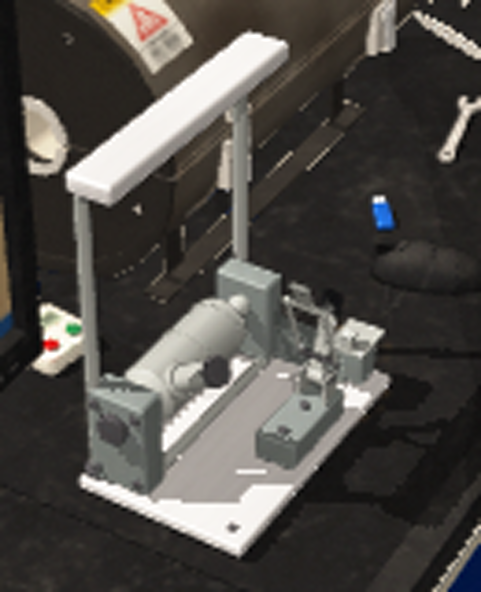

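View pics/top0z.png

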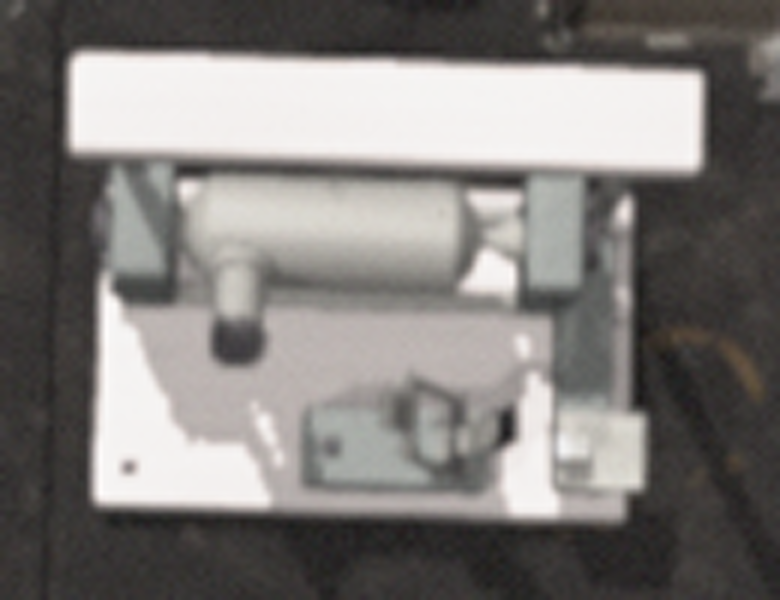

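```bash
python3 - <<'E'
from h import *
for n in('top','side'):
    c=np.load(f'pics/{n}0.npz'); W=cloud(c); c=dict(c)
    for (lo,hi) in((0.010,0.022),(0.27,0.31)):
        m=(W[...,2]>lo)&(W[...,2]<hi)&(W[...,0]>.35)&(W[...,0]<.75)&(abs(W[...,1]+.03)<.25)
        px=c['pixels'].astype(int).min(-1)
        m&=px>110
        P=W[m]; P=P[:,:]
        r=cv2.minAreaRect((P[:,:2]*1000).astype(np.float32)); print(n,lo,len(P),r,'z',np.median(P[:,2]))
    # front corners of bed by rays
c=np.load('pics/top0.npz')
for u,v,z in((280.8,252.2,.016),(369.2,254.7,.016),(276.5,194,.285),(276.8,177,.297),(382,197,.285),(382.5,180,.297)): print(onplane(c,u,v,z))
E
```

```text
top 0.01 2154 ((608.7658081054688, -21.613601684570312), (423.27813720703125, 321.4383544921875), 79.25247192382812) z 0.015589293255958515
top 0.27 2246 ((650.5643310546875, -108.22747802734375), (279.9120788574219, 189.71646118164062), 89.22879791259766) z 0.30356301805776953
side 0.01 1579 ((599.1158447265625, -79.02999877929688), (299.7574462890625, 243.55209350585938), 0.6894276738166809) z 0.016740907583685145
side 0.27 1117 ((636.870361328125, -105.44154357910156), (287.4687194824219, 162.80526733398438), 89.55876159667969) z 0.3051346202856706
[0.45113473 0.03346586 0.016     ]
[ 0.44807456 -0.20980173  0.016     ]
[0.55966339 0.03380133 0.285     ]
[0.59754422 0.03334954 0.297     ]
[ 0.55664304 -0.21327812  0.285     ]
[ 0.5945837  -0.21301093  0.297     ]
```

```bash
cat >> h.py <<'E'
YAW=-0.0125; O=np.array([0.5256,-0.0891,0])
RF=R.from_euler('z',YAW).as_matrix()
def toF(P): return (np.asarray(P)-O)@RF*1000
def toW(F): return np.asarray(F)/1000@RF.T+O
E
python3 - <<'E'
from h import *
np.set_printoptions(precision=1,suppress=True,linewidth=200)
from scipy.optimize import least_squares
for n in('top','side'):
    c=np.load(f'pics/{n}0.npz'); F=toF(cloud(c)); 
    b=(abs(F[...,0])<110)&(abs(F[...,1])<140)
    m=b&(F[...,2]>85)&(F[...,2]<110)&(F[...,0]>5)&(F[...,0]<65)&(F[...,1]>-45)&(F[...,1]<35)
    P=F[m]; 
    f=lambda p:np.hypot(P[:,0]-p[0]-p[2]*P[:,1],P[:,2]-p[1])-25
    r=least_squares(f,[35,80,0],loss='soft_l1'); print(n,len(P),r.x,np.std(r.fun))
    # bar
    m=b&(F[...,2]>280); print('bar',F[m].min(0),F[m].max(0))
    px=c['pixels'].astype(int)
    # neck points
    m=b&(F[...,2]>85)&(F[...,0]<8)&(F[...,1]>20)&(F[...,1]<80); P=F[m]; print('neck',len(P),P.mean(0) if len(P) else 0)
    d=(px.max(-1)<70)
    m2=b&(F[...,1]>20)&(F[...,1]<80)&(F[...,0]<15)&(F[...,2]>50)&d; print('cap',m2.sum(),np.median(F[m2],0),F[m2].min(0),F[m2].max(0))
    m=b&(F[...,0]<-20)&(F[...,2]>50)&(F[...,1]<30)
    for v,u in zip(*np.nonzero(m)): print(u,v,F[v,u],px[v,u],end='; ') if n=='top' else 0
    print()
E
```

```text
top 494 [43.2 78.8 -0. ] 3.1697861617404985
bar [  30.3 -121.5  286.4] [ 72.8 122.4 315.5]
neck 95 [ -7.9  58.4 120.8]
cap 15 [-16.2  61.3 120.2] [-19.3  53.6 112.9] [-11.8  66.6 127.6]
332 230 [-28.9 -13.3 146.1] [173 168 163]; 333 230 [-29.1 -15.7 148.1] [155 151 147]; 334 230 [-28.9 -18.3 146.7] [162 156 153]; 332 231 [-31.5 -13.3 146.2] [157 154 150]; 333 231 [-31.6 -15.8 147.2] [139 136 132]; 334 231 [-31.6 -18.4 148. ] [127 124 120]; 335 231 [-30.  -21.3 136.7] [135 133 128]; 336 231 [-28.  -24.5 123.3] [152 147 146]; 332 232 [-33.2 -13.6 139.9] [142 138 135]; 333 232 [-34.6 -15.8 150.6] [129 125 121]; 334 232 [-34.4 -18.4 149.2] [109 106 104]; 335 232 [-32.  -21.5 133. ] [109 106 103]; 336 232 [-31.3 -24.3 128.4] [121 115 113]; 337 232 [-31.  -27.  126.6] [130 126 123]; 338 232 [-28.7 -30.2 110.9] [147 141 139]; 329 233 [-40.1  -5.1 169.8] [142 138 135]; 330 233 [-41.   -7.4 176.2] [136 133 129]; 331 233 [-37.9 -10.6 154.4] [128 125 122]; 332 233 [-36.7 -13.4 146.2] [123 120 117]; 333 233 [-36.7 -16.  146.9] [120 117 114]; 334 233 [-36.5 -18.5 146.3] [120 116 113]; 337 233 [-3
[... 15252 characters left out ...]
61 158 153]; 360 248 [-62.6 -92.9  54.4] [160 156 150]; 361 248 [-63.  -95.3  58.7] [163 162 154]; 363 248 [ -63.  -100.5   60.2] [192 189 182]; 364 248 [ -62.7 -103.4   57.9] [211 207 200]; 365 248 [ -61.8 -106.7   51.3] [218 214 204]; 366 248 [ -62.5 -108.8   57.5] [219 216 208]; 367 248 [ -62.7 -111.3   59.9] [217 213 203]; 368 248 [ -62.4 -114.2   57.7] [217 216 208]; 369 248 [ -61.9 -117.2   54.3] [217 214 207]; 370 248 [ -62.3 -119.4   58.7] [219 214 207]; 371 248 [ -62.2 -122.2   58.1] [201 196 190]; 
side 223 [44.7 80.6 -0. ] 2.0352660556822952
bar [  30.  -119.2  280.2] [ 72.4 128.5 310.2]
neck 88 [ -8.1  66.7 118.7]
cap 43 [-12.7  67.5 122.1] [-19.9  53.  112.1] [ -3.9  76.4 130.8]
```

```bash
python3 - <<'E'
from h import *
def z(n,u0,v0,w,hh,f):
    a=cv2.imread(f'pics/{n}0.png')[v0:v0+hh,u0:u0+w]; b=cv2.resize(a,None,fx=f,fy=f,interpolation=cv2.INTER_CUBIC)
    for i in range(0,w,5): cv2.putText(b,str(u0+i),(i*f,10),0,.35,(0,0,255),1); cv2.line(b,(i*f,12),(i*f,18),(0,0,255),1)
    for i in range(0,hh,5): cv2.putText(b,str(v0+i),(0,i*f+4),0,.35,(0,0,255),1)
    return b
cv2.imwrite('pics/tz2.png',z('top',315,222,62,38,12)); cv2.imwrite('pics/sz2.png',z('side',315,225,55,60,10)); cv2.imwrite('pics/tz3.png',z('top',278,192,55,45,12))
E
```

```text
(no output)
```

View pics/tz2.png

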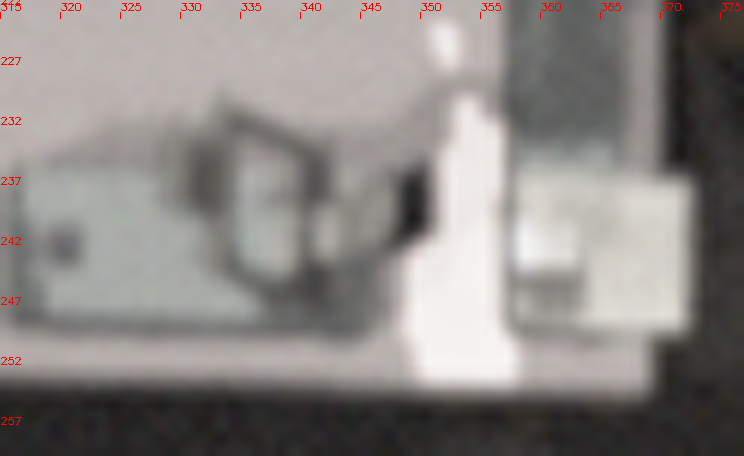

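View pics/sz2.png

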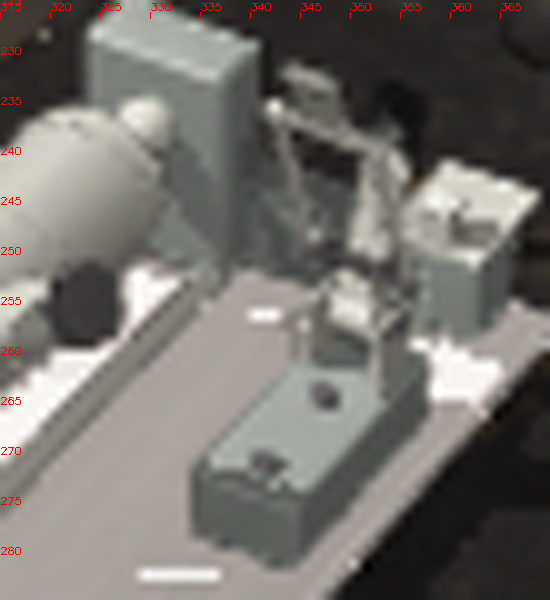

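View pics/tz3.png

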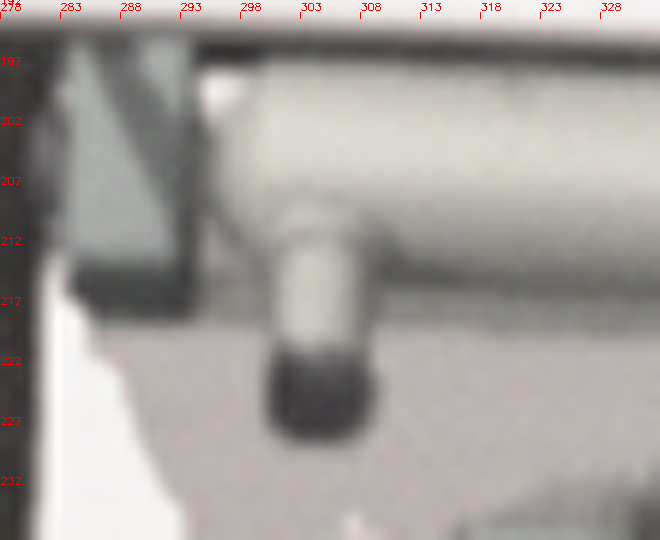

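```bash
cat >> h.py <<'E'
def tri(ct,pt,cs,ps):
    def Pm(c):
        Rm,t,K=cam(c); return K@np.c_[Rm,t]
    X=cv2.triangulatePoints(Pm(ct),Pm(cs),np.array(pt,float).reshape(2,1),np.array(ps,float).reshape(2,1)); X=(X[:3]/X[3]).ravel()
    return X, np.r_[proj(ct,X)[0]-pt, proj(cs,X)[0]-ps]
E
python3 - <<'E'
from h import *
np.set_printoptions(precision=1,suppress=True,linewidth=200)
t=np.load('pics/top0.npz'); s=np.load('pics/side0.npz')
for n,a,b in (('cap ctr',(304.6,225),(323.3,255.5)),('grip',(349,238.3),(354.5,234.5)),('bar far',(333.2,230.8),(341.8,235.8)),('bar near',(333.5,245),(353.3,240.3)),
 ('bed front L',(280.8,253),None),('blk BL? top-near-left',(316,247.5),(345,274)),('keeper top near-left corner',(357.5,249),None)):
    if b is None: continue
    X,e=tri(t,a,s,b); print(n,X*1000,toF(X),'res',e)
for z,l in ((.0,'0'),(.016,'16')):
    print(toF(onplane(t,281,253,z)),toF(onplane(t,369,254.8,z)))
# reproj of expected points under current pose
P={'hinge':(-55,-48,62),'axisL':(35,65,80),'axisR':(35,-65,80),'bedRB':(76,-122.5,16),'bedFL':(-76,122.5,16),'bedFR':(-76,-122.5,16)}
for k,v in P.items(): print(k,proj(t,toW(v)),proj(s,toW(v)))
E
```

```text
cap ctr [514.5 -30.9 114.2] [-11.8  58.  114.2] res [-0.3 -0.6  0.9  0.2]
grip [ 478.8 -146.4  128.2] [-46.  -57.9 128.2] res [-0.1 -0.3  0.4  0.1]
bar far [ 496.5 -104.5  143.4] [-29.  -15.8 143.4] res [-0.3 -0.6  1.   0.2]
bar near [ 460.  -105.9  140.5] [-65.4 -17.6 140.5] res [-0.2 -0.5  0.8  0.1]
blk BL? top-near-left [462.8 -62.7  44.3] [-63.1  25.6  44.3] res [-0.  -0.1  0.2  0. ]
[-76.5 121.8   0. ] [ -74.6 -122.6    0. ]
[-78.2 121.   16. ] [ -76.3 -121.1   16. ]
hinge [[343.5 244.4]] [[355.2 254.8]]
axisL [[302.4 209. ]] [[309.4 260.7]]
axisR [[351.  210.3]] [[332.6 237.7]]
bedRB [[370.4 200.4]] [[330.9 240.3]]
bedFL [[280.5 252.2]] [[331.7 302.7]]
bedFR [[369.5 254.7]] [[372.1 255.6]]
```

```bash
cat > ov.py <<'E'
from h import *
def model(dx,dy,va,la,lo,ts=0):
    L={}
    o=np.array([dx,dy,0])
    n=lambda r,y=50:np.array([35-r*np.sin(va),y,80+r*np.cos(va)])
    L['neck']=[n(25),n(62)]; L['cap']=[n(62,37.5),n(72,37.5),n(72,62.5),n(62,62.5)]
    L['axis']=[(35,-65,80),(35,100,80)]
    h=np.array([-55,-48,62.]); lv=lambda r,f=0:h+np.array([0,r*np.cos(la)-f*np.sin(la),r*np.sin(la)+f*np.cos(la)])
    L['lever']=[lv(0),lv(73)]; L['grip']=[lv(51)+[9,0,0],lv(73)+[9,0,0],lv(73)-[9,0,0],lv(51)-[9,0,0]]
    pin=lv(18); b=pin+69*np.array([0,np.sin(lo),np.cos(lo)]); L['bar']=[b-[19,0,0],b+[19,0,0]]
    L['leg1']=[pin-[19,0,0],b-[19,0,0]];L['leg2']=[pin+[19,0,0],b+[19,0,0]]
    t=b+29*np.array([0,np.sin(lo),np.cos(lo)]);L['tab']=[b,t]
    return {k:np.array(v)+o for k,v in L.items()}
def draw(n,tag,u0,v0,w,hh,f,mods):
    c=np.load(f'pics/{tag}.npz'); b=cv2.resize(c['pixels'][v0:v0+hh,u0:u0+w,::-1].copy(),None,fx=f,fy=f,interpolation=cv2.INTER_CUBIC)
    for m,col in mods:
        for k,v in m.items():
            p=((proj(c,toW(v))-[u0,v0]+.5)*f).astype(np.int32); cv2.polylines(b,[p],False,col,1)
    cv2.imwrite(f'pics/ov_{n}.png',b)
E
python3 - <<'E'
from ov import *
t=np.load('pics/top0.npz'); s=np.load('pics/side0.npz')
m=[(model(0,0,1.0,1.9,.25),(0,0,255)),(model(8,8,1.0,1.9,.25),(0,255,0))]
draw('t','top0',290,190,90,68,8,m); draw('s','side0',310,220,60,60,10,m)
for z in (.285,): 
  for a,b in (((276.5,194),(284.5,207.5)),((382,197),(342.5,168.5))):
    X,e=tri(t,a,s,b); print(X,toF(X),e)
E
```

```text
[0.56782201 0.03883446 0.2955373 ] [ 40.61957365 128.4522259  295.53729814] [-2.32079158 -4.38338627  7.1802475   1.21948244]
[ 0.55662977 -0.21123283  0.29502701] [  32.55396663 -121.73542445  295.02700644] [-0.37058484 -0.84407568  1.19009798  0.19736842]
```

View pics/ov_t.png

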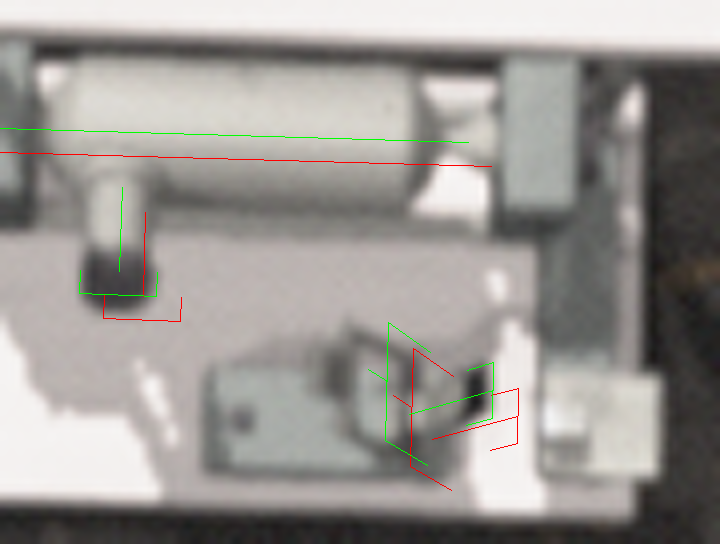

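View pics/ov_s.png

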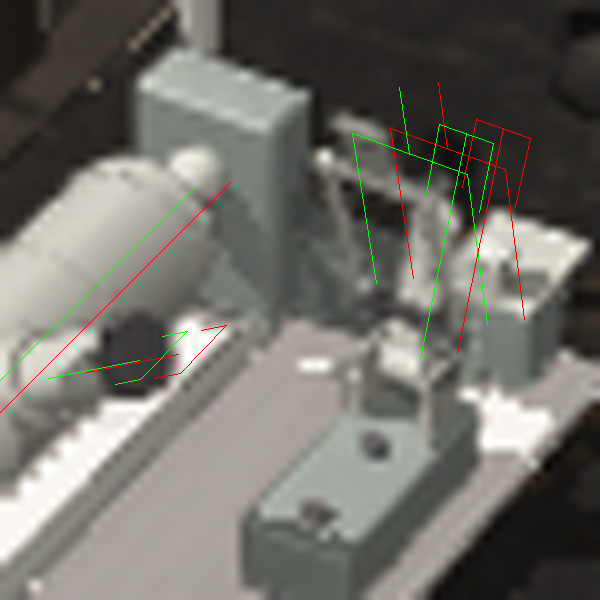

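```bash
cat >> h.py <<'E'
O=np.array([0.5256+.0085,-0.0891+.0083,0])   # parts frame (cylinder, latch)
def pose():
    s=robot.state(); return np.array(s['tool_pos']),R.from_euler('xyz',s['ee_rot'],degrees=True)
def tilt(t,flip=1,extra=0):
    # tool x = ahead-down tilted t deg back toward robot, in fixture frame; tool y = flip*y_f
    t=np.radians(t); x=np.array([np.sin(t),0,-np.cos(t)]); y=np.array([0,flip,0.]); z=np.cross(x,y)
    return R.from_matrix(RF@np.c_[x,y,z])
def plan(p1,R1,n=None,jaw=0,p0=None,R0=None):
    if p0 is None: p0,R0=pose()
    rv=(R0.inv()*R1).as_rotvec(); d=np.linalg.norm(p1-p0)
    nn=max(int(np.ceil(d/.029)),int(np.ceil(np.abs(rv).max()/.12)),1)
    n=n or nn
    rows=[]
    for i in range(n):
        Rc=R0*R.from_rotvec(rv*i/n); t=Rc.inv().apply((p1-p0)/n)/.03
        rows.append([jaw]+[round(float(v),2) for v in t]+[round(float(v),3) for v in rv/n])
    print('dist',d,'rot deg',np.degrees(np.linalg.norm(rv)),'n',n)
    for r in rows: print(r,end=',')
    print()
E
python3 - <<'E'
from h import *
np.set_printoptions(precision=3,suppress=True)
p,Rt=pose(); print(p,Rt.as_matrix())
for f in(1,-1): print(f,np.degrees((Rt.inv()*tilt(30,f)).as_rotvec()))
print(toW([-9,50,108]))
for a in ('top','side'):
    c=np.load(f'pics/{a}0.npz'); F=toF(cloud(c)); px=c['pixels'].astype(int).max(-1)
    m=(px<95)&(abs(F[...,0]+12)<30)&(abs(F[...,1]-50)<25)&(F[...,2]>85); print(a,'cap',m.sum(),np.argwhere(m).mean(0)[::-1],F[m].mean(0))
    m=(px<80)&(abs(F[...,0]+55)<25)&(abs(F[...,1]+65)<25)&(F[...,2]>100); print(a,'grip',m.sum(),np.argwhere(m).mean(0)[::-1],F[m].mean(0))
    m=(F[...,0]<-15)&(F[...,1]>-35)&(F[...,1]<0)&(F[...,2]>130); print(a,'bar/tab',m.sum(),np.argwhere(m).mean(0)[::-1],F[m].mean(0),F[m].min(0),F[m].max(0))
E
```

```text
[ 0.26  -0.622  0.252] [[-0.001  0.385 -0.923]
 [ 0.002 -0.923 -0.385]
 [-1.    -0.002 -0.   ]]
1 [-151.849   -8.567   40.715]
-1 [22.822 29.597  6.228]
[ 0.526 -0.031  0.108]
top cap 42 [304.69  224.024] [-19.871  48.695 119.645]
top grip 10 [348.5 239. ] [-57.107 -65.266 129.314]
top bar/tab 3492 [339.846 406.972] [-383.787  -17.371  780.939] [-595.092  -34.996  131.685] [-37.262  -0.001 807.449]
side cap 55 [322.764 255.309] [-20.454  57.632 121.123]
side grip 30 [354.467 236.033] [-55.529 -61.868 126.085]
side bar/tab 2811 [576.359  36.396] [-487.896  -13.811  747.381] [-544.07   -34.919  131.383] [-33.752  -0.    802.871]
```

```bash
python3 - <<'E'
from h import *
plan(toW([-90,50,250]),tilt(20,-1),n=24)
E
```

```text
dist 0.6207313007007872 rot deg 30.696034282938147 n 24
[0, 0.0, -0.66, -0.55, 0.017, 0.014, 0.003],[0, 0.01, -0.67, -0.54, 0.017, 0.014, 0.003],[0, 0.01, -0.68, -0.53, 0.017, 0.014, 0.003],[0, 0.02, -0.69, -0.52, 0.017, 0.014, 0.003],[0, 0.03, -0.7, -0.51, 0.017, 0.014, 0.003],[0, 0.03, -0.7, -0.5, 0.017, 0.014, 0.003],[0, 0.04, -0.71, -0.48, 0.017, 0.014, 0.003],[0, 0.04, -0.72, -0.47, 0.017, 0.014, 0.003],[0, 0.04, -0.73, -0.46, 0.017, 0.014, 0.003],[0, 0.05, -0.74, -0.44, 0.017, 0.014, 0.003],[0, 0.05, -0.74, -0.43, 0.017, 0.014, 0.003],[0, 0.06, -0.75, -0.42, 0.017, 0.014, 0.003],[0, 0.06, -0.76, -0.4, 0.017, 0.014, 0.003],[0, 0.06, -0.77, -0.39, 0.017, 0.014, 0.003],[0, 0.07, -0.77, -0.38, 0.017, 0.014, 0.003],[0, 0.07, -0.78, -0.36, 0.017, 0.014, 0.003],[0, 0.07, -0.79, -0.35, 0.017, 0.014, 0.003],[0, 0.08, -0.79, -0.33, 0.017, 0.014, 0.003],[0, 0.08, -0.8, -0.32, 0.017, 0.014, 0.003],[0, 0.08, -0.8, -0.31, 0.017, 0.014, 0.003],[0, 0.08, -0.81, -0.29, 0.017, 0.014, 0.003],[0, 0.08, -0.81, -0.28, 0.017, 0.014, 0.003],[0, 0.08, -0.82, -0.26, 0.017, 0.014, 0.003],[0, 0.09, -0.82, -0.25, 0.017, 0.014, 0.003],
```

>>> {"api": "apply_moves", "payload": {
  "deltas": [
    [0,0,-0.66,-0.55,0.017,0.014,0.003],
    [0,0.01,-0.67,-0.54,0.017,0.014,0.003],
    [0,0.01,-0.68,-0.53,0.017,0.014,0.003],
    [0,0.02,-0.69,-0.52,0.017,0.014,0.003],
    [0,0.03,-0.7,-0.51,0.017,0.014,0.003],
    [0,0.03,-0.7,-0.5,0.017,0.014,0.003],
    [0,0.04,-0.71,-0.48,0.017,0.014,0.003],
    [0,0.04,-0.72,-0.47,0.017,0.014,0.003],
    [0,0.04,-0.73,-0.46,0.017,0.014,0.003],
    [0,0.05,-0.74,-0.44,0.017,0.014,0.003],
    [0,0.05,-0.74,-0.43,0.017,0.014,0.003],
    [0,0.06,-0.75,-0.42,0.017,0.014,0.003]
  ]
}}

```text
clock: 1.1
tool_pos: [0.3536, -0.3147, 0.2427]
ee_rot: [178.5, 80.1, 8.4]
force: [0.1, 0.2, 0.3]
grip_width: 0.088
```

>>> {"api": "apply_moves", "payload": {
  "deltas": [
    [0,0.06,-0.76,-0.4,0.017,0.014,0.003],
    [0,0.06,-0.77,-0.39,0.017,0.014,0.003],
    [0,0.07,-0.77,-0.38,0.017,0.014,0.003],
    [0,0.07,-0.78,-0.36,0.017,0.014,0.003],
    [0,0.07,-0.79,-0.35,0.017,0.014,0.003],
    [0,0.08,-0.79,-0.33,0.017,0.014,0.003],
    [0,0.08,-0.8,-0.32,0.017,0.014,0.003],
    [0,0.08,-0.8,-0.31,0.017,0.014,0.003],
    [0,0.08,-0.81,-0.29,0.017,0.014,0.003],
    [0,0.08,-0.81,-0.28,0.017,0.014,0.003]
  ]
}}

```text
clock: 1.93
tool_pos: [0.4346, -0.0557, 0.2412]
ee_rot: [-177.5, 71.9, 1.7]
force: [-0.1, -0.6, -0.1]
grip_width: 0.0882
```

```bash
python3 - <<'E'
from h import *
np.set_printoptions(precision=3,suppress=True)
snap('side','s1'); snap('top','t1')
p,Rt=pose(); print(p,toF(p),Rt.as_matrix(),robot.state()['clock'])
E
```

```text
[ 0.435 -0.054  0.241] [-99.727  25.773 241.053] [[ 0.31  -0.006 -0.951]
 [ 0.012 -1.     0.01 ]
 [-0.951 -0.014 -0.31 ]] 2.0333
```

View pics/s1.png

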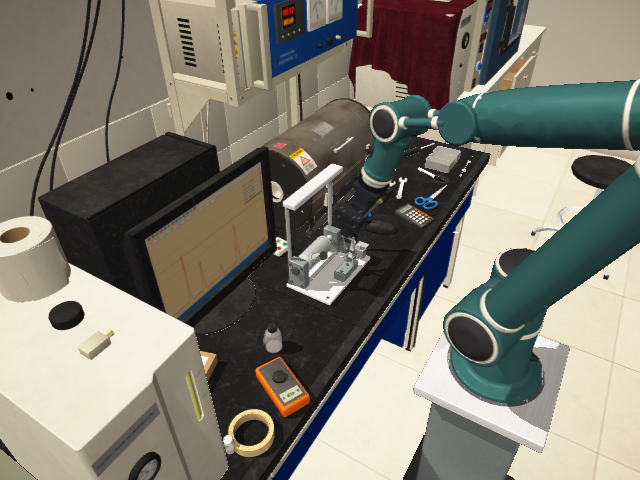

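View pics/t1.png

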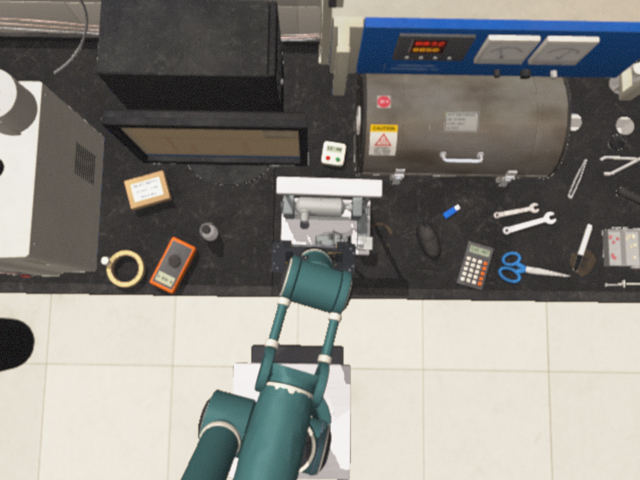

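```bash
cat >> h.py <<'E'
def zoomp(tag,u0,v0,w,hh,f,pts=[]):
    c=np.load(f'pics/{tag}.npz'); b=cv2.resize(c['pixels'][v0:v0+hh,u0:u0+w,::-1].copy(),None,fx=f,fy=f,interpolation=cv2.INTER_CUBIC)
    for X,col in pts:
        p=((proj(c,X)[0]-[u0,v0]+.5)*f).astype(int); cv2.circle(b,tuple(int(q) for q in p),3,col,-1)
    cv2.imwrite(f'pics/z_{tag}.png',b)
E
python3 - <<'E'
from h import *
p,Rt=pose(); x,y,z=Rt.as_matrix().T
pts=[(p,(0,0,255)),(p+.014*x,(0,255,0)),(p+.014*x+.05*y,(255,0,0)),(p+.014*x-.05*y,(255,0,255))]
zoomp('s1',290,130,130,130,6,pts)
E
```

```text
(no output)
```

View pics/z_s1.png

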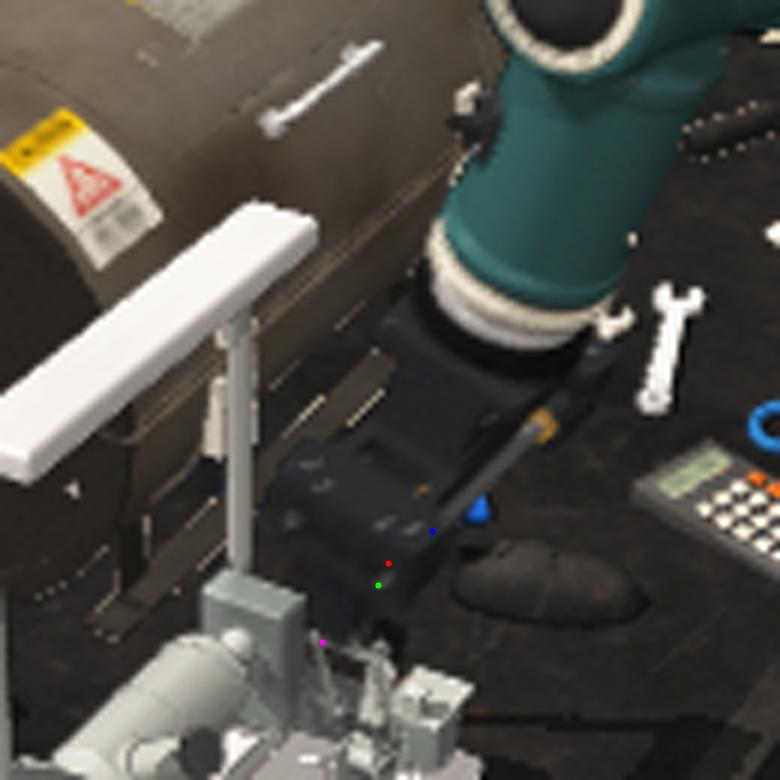

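```bash
python3 - <<'E'
from h import *
p,Rt=pose(); x,y,z=Rt.as_matrix().T
c=np.load('pics/s1.npz')
for L in (-.019,0,.05,.1,.15,.2,.25): print(L,((proj(c,p-.005*x-L*x)[0]-[290,130])*6).round())
for w in (-.0935,-.06,.06,.0935): print(w,((proj(c,p-.065*x+w*y)[0]-[290,130])*6).round())
c=np.load('pics/t1.npz')
zoomp('t1',250,220,140,100,5.5,[])
F=toF(cloud(np.load('pics/s1.npz')))
E
```

```text
-0.019 [376. 583.]
0 [389. 553.]
0.05 [425. 472.]
0.1 [463. 386.]
0.15 [504. 295.]
0.2 [547. 199.]
0.25 [593.  96.]
-0.0935 [323. 562.]
-0.06 [364. 523.]
0.06 [497. 392.]
0.0935 [531. 359.]
```

View pics/z_t1.png

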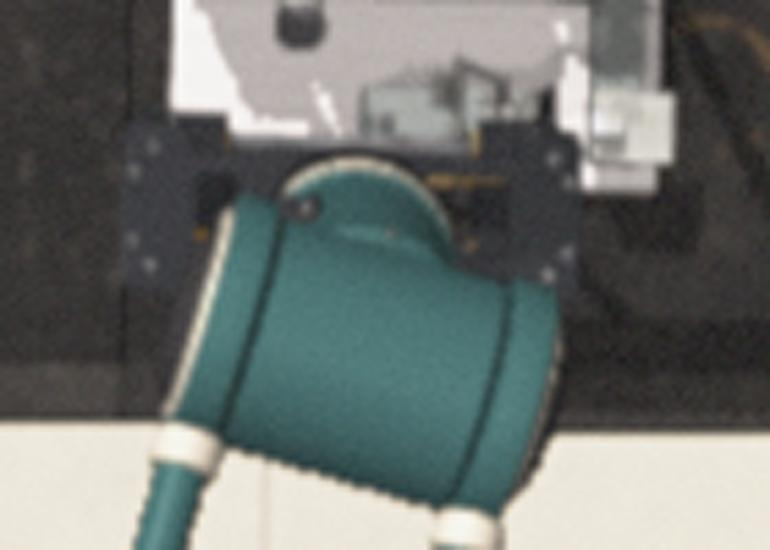

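```bash
python3 - <<'E'
from h import *
p,Rt=pose(); x,y,z=Rt.as_matrix().T
pts=[]
for L,col in ((.05,(0,0,255)),(.10,(0,255,255))):
  for a in(-1,1):
    for b in (-1,1): pts.append((p-L*x+a*.0935*y+b*.0375*z,col))
pts+=[(p+.014*x+a*.0615*y,(0,255,0)) for a in (-1,1)]
zoomp('t1',250,220,140,100,5.5,pts)
zoomp('s1',310,170,90,90,8,pts)
E
```

```text
(no output)
```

View pics/z_t1.png

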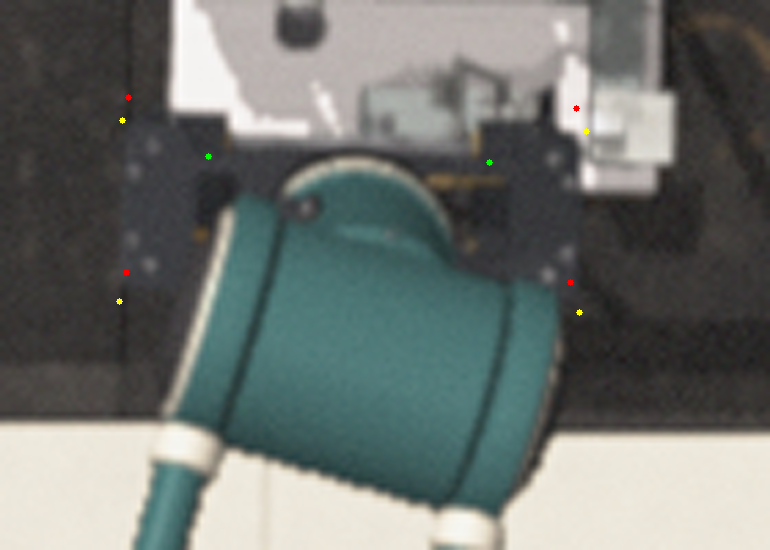

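View pics/z_s1.png

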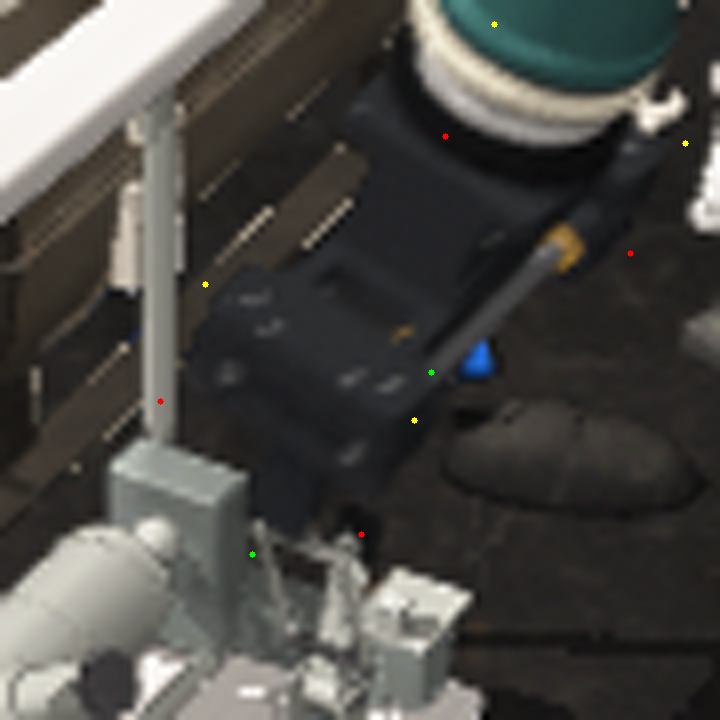

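```bash
python3 - <<'E'
from h import *
plan(toW([-80,102,130]),tilt(30,-1),n=8)
E
```

```text
dist 0.13613427037373174 rot deg 11.980405751413642 n 8
[0, 0.47, -0.31, 0.06, 0.0, 0.026, 0.002],[0, 0.47, -0.31, 0.08, 0.0, 0.026, 0.002],[0, 0.47, -0.31, 0.09, 0.0, 0.026, 0.002],[0, 0.46, -0.31, 0.1, 0.0, 0.026, 0.002],[0, 0.46, -0.31, 0.11, 0.0, 0.026, 0.002],[0, 0.45, -0.31, 0.13, 0.0, 0.026, 0.002],[0, 0.45, -0.32, 0.14, 0.0, 0.026, 0.002],[0, 0.45, -0.32, 0.15, 0.0, 0.026, 0.002],
```

>>> {"api": "apply_moves", "payload": {
  "deltas": [
    [0,0.3,-0.5,0.06,0,0.026,0.002],
    [0,0.4,-0.5,0.08,0,0.026,0.002],
    [0,0.47,-0.4,0.09,0,0.026,0.002],
    [0,0.5,-0.31,0.1,0,0.026,0.002],
    [0,0.5,-0.31,0.11,0,0.026,0.002],
    [0,0.5,-0.31,0.13,0,0.026,0.002],
    [0,0.5,-0.2,0.14,0,0.026,0.002],
    [0,0.5,-0.1,0.15,0,0.026,0.002]
  ]
}}

```text
clock: 2.7
tool_pos: [0.4598, 0.0236, 0.1315]
ee_rot: [179.1, 59.1, -1.3]
force: [-0.4, 0.6, -0.6]
grip_width: 0.0885
```

```bash
python3 - <<'E'
from h import *
np.set_printoptions(precision=1,suppress=True)
snap('side','s2'); snap('top','t2')
p,Rt=pose(); x,y,z=Rt.as_matrix().T; print(toF(p),x,y)
pts=[(p+.014*x+a*.0525*y+b*.009*z,(0,255,0)) for a in (-1,1) for b in (-1,1)]
zoomp('t2',250,190,140,100,5.5,pts)
zoomp('s2',290,170,100,100,8,pts)
plan(toW([-48,102,99]),tilt(30,-1))
E
```

```text
[-79.1 103.3 127.6] [ 0.5 -0.  -0.9] [-0. -1.  0.]
dist 0.04227414842324989 rot deg 0.6267263278571897 n 2
[0, 0.67, 0.02, -0.21, 0.003, -0.003, -0.003],[0, 0.67, 0.02, -0.21, 0.003, -0.003, -0.003],
```

View pics/z_t2.png

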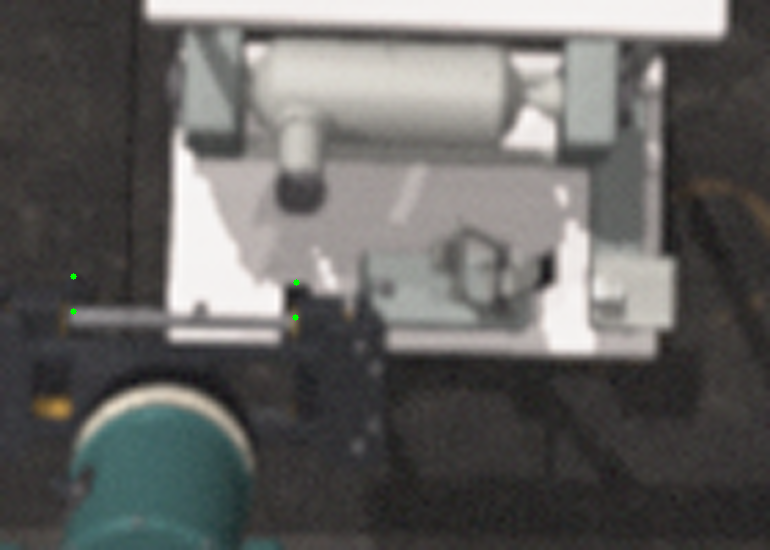

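View pics/z_s2.png

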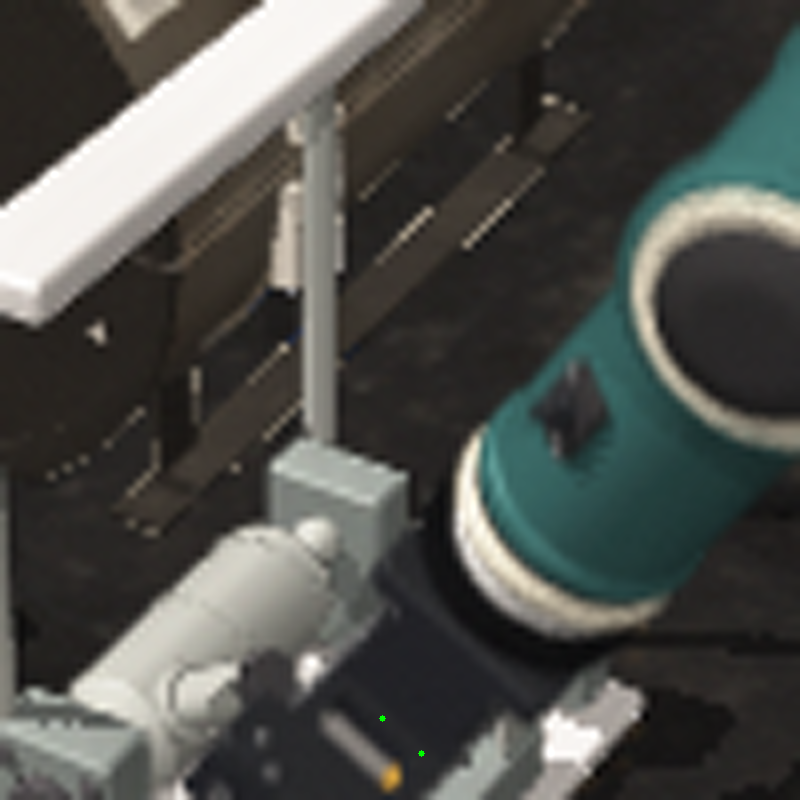

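>>> {"api": "apply_moves", "payload": {
  "deltas": [
    [0,0.6,0.02,-0.2,0,0,0],
    [0,0.6,0.02,-0.2,0,0,0],
    [0,0.1,0,-0.2,0,0,0]
  ]
}}

```text
clock: 3.05
tool_pos: [0.492, 0.0194, 0.1039]
ee_rot: [178.8, 59.7, -1.6]
force: [-1.0, -0.4, 0.2]
grip_width: 0.0883
```

```bash
python3 - <<'E'
from h import *
np.set_printoptions(precision=1,suppress=True)
snap('side','s3'); c=snap('top','t3')
p,Rt=pose(); x,y,z=Rt.as_matrix().T; print(toF(p),x,y,robot.state()['force'])
pts=[(p+.014*x+a*.0525*y+b*.009*z,(0,255,0)) for a in (1,) for b in (-1,1)]
zoomp('t3',275,190,70,70,8,pts)
zoomp('s3',290,200,70,80,8,pts)
E
```

```text
[-41.8  99.8 106.3] [ 0.5 -0.  -0.9] [-0. -1.  0.] [ 0.1 -0.2  0.4]
```

View pics/z_t3.png

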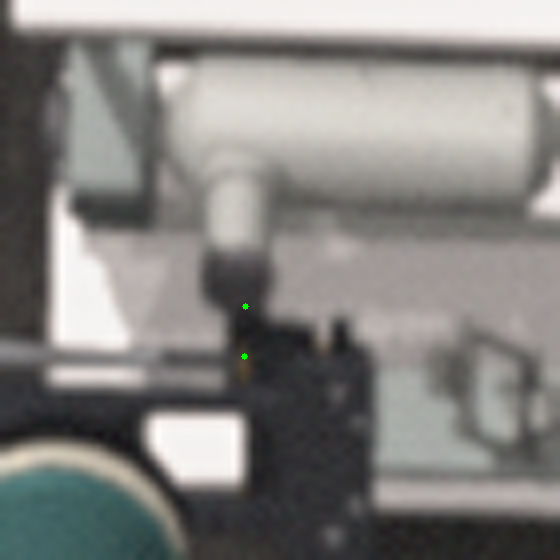

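View pics/z_s3.png

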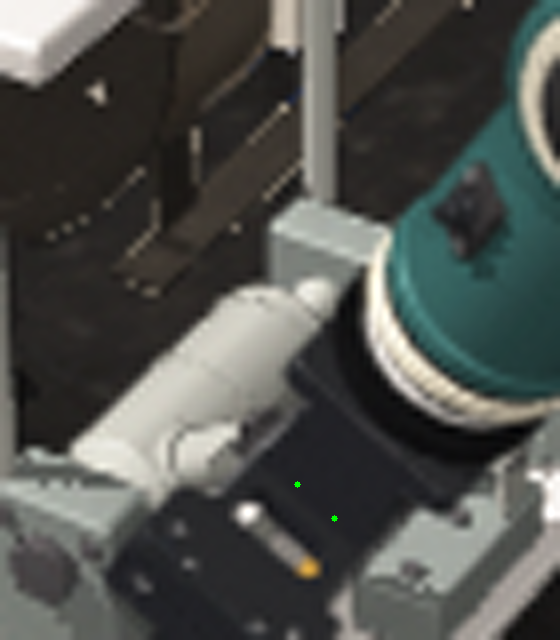

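>>> {"api": "apply_moves", "payload": {
  "deltas": [
    [0,0.05,-0.2,-0.15,0,0,0],
    [0,0.02,0,-0.2,0,0,0],
    [0,0.02,0,-0.2,0,0,0],
    [0,0.02,0,-0.2,0,0,0],
    [0,0.02,0,-0.2,0,0,0],
    [0,0,0,0,0,0,0]
  ]
}}

```text
clock: 3.65
tool_pos: [0.5207, 0.0231, 0.1214]
ee_rot: [178.8, 59.6, -1.8]
force: [-0.9, -0.0, -0.9]
grip_width: 0.0882
```

```bash
python3 - <<'E'
from h import *
np.set_printoptions(precision=1,suppress=True)
snap('side','s4'); c=snap('top','t4')
p,Rt=pose(); x,y,z=Rt.as_matrix().T; print(toF(p),x,y,robot.state()['force'])
zoomp('t4',275,190,70,70,8,[])
zoomp('s4',290,200,70,80,8,[])
E
```

```text
[-15.5 103.7 120.7] [ 0.5 -0.  -0.9] [-0. -1.  0.] [0.5 0.7 0.8]
```

View pics/z_t4.png

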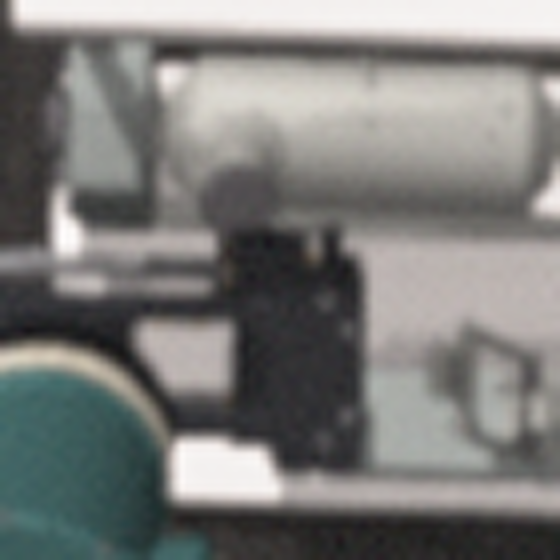

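View pics/z_s4.png

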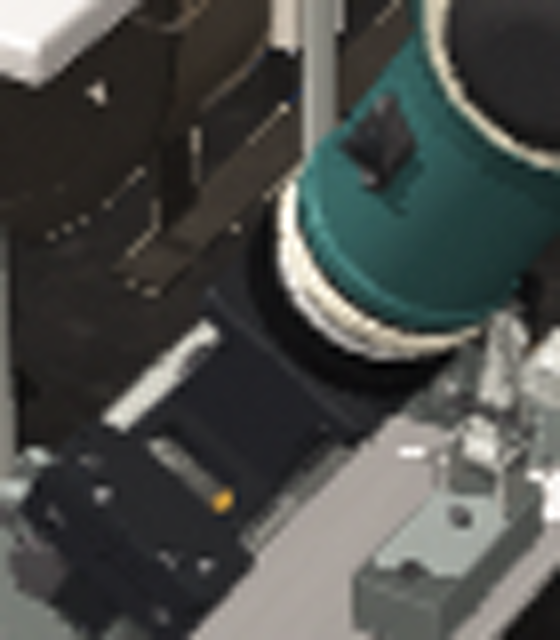

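>>> {"api": "apply_moves", "payload": {
  "deltas": [
    [0,0.06,0,-0.2,0,0,0],
    [0,0.06,0,-0.2,0,0,0],
    [0,0.06,0,-0.15,0,0,0],
    [0,0,0,0,0,0,0]
  ]
}}

```text
clock: 4.08
tool_pos: [0.537, 0.0228, 0.1238]
ee_rot: [178.7, 59.8, -1.8]
force: [-1.4, 0.9, 0.4]
grip_width: 0.088
```

```bash
python3 - <<'E'
from h import *
np.set_printoptions(precision=1,suppress=True)
c=snap('top','t5')
p,Rt=pose(); x,y,z=Rt.as_matrix().T; print(toF(p),x,y,robot.state()['force'])
zoomp('t5',275,190,70,70,8,[])
for a in (0,.1,.2,.3): print(a,(proj(c,toW([35-72*np.sin(a),50,80+72*np.cos(a)]))[0]-[275,190]+.5)*8)
E
```

```text
[  1.3 103.6 123.7] [ 0.5 -0.  -0.9] [-0. -1.  0.] [-1.4  0.4 -0.4]
0 [241.9  91.1]
0.1 [241.3 113.4]
0.2 [240.6 135.9]
0.3 [240.  158.4]
```

View pics/z_t5.png

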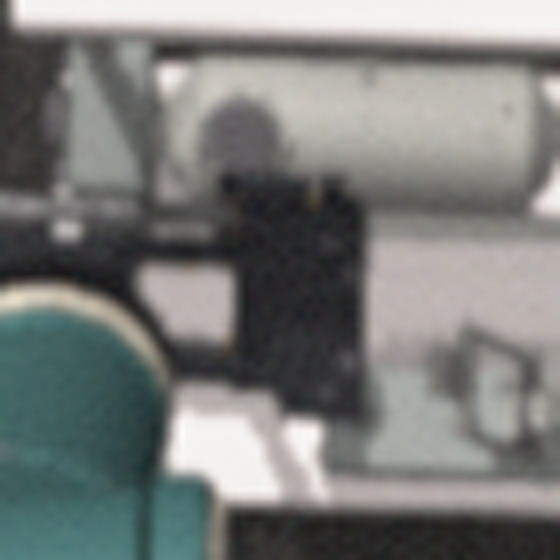

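>>> {"api": "apply_moves", "payload": {
  "deltas": [
    [0,0.08,0,-0.13,0,0,0],
    [0,0.06,0,-0.1,0,0,0],
    [0,0,0,0,0,0,0]
  ]
}}

```text
clock: 4.38
tool_pos: [0.5453, 0.0227, 0.1233]
ee_rot: [178.7, 59.9, -1.9]
force: [-2.4, 0.1, 1.7]
grip_width: 0.0883
```

```bash
python3 - <<'E'
from h import *
np.set_printoptions(precision=1,suppress=True)
c=snap('top','t6')
p,Rt=pose(); x,y,z=Rt.as_matrix().T; print(toF(p),x,y,robot.state()['force'])
zoomp('t6',285,190,50,40,16,[])
for a in (0,.1,.2,.3): print(a,(proj(c,toW([35-72*np.sin(a),50,80+72*np.cos(a)]))[0]-[285,190]+.5)*16)
E
```

```text
[  9.7 103.6 123.3] [ 0.5 -0.  -0.9] [-0. -1.  0.] [-1.4 -0.2  1.1]
0 [323.8 182.1]
0.1 [322.5 226.8]
0.2 [321.3 271.9]
0.3 [320.1 316.8]
```

View pics/z_t6.png

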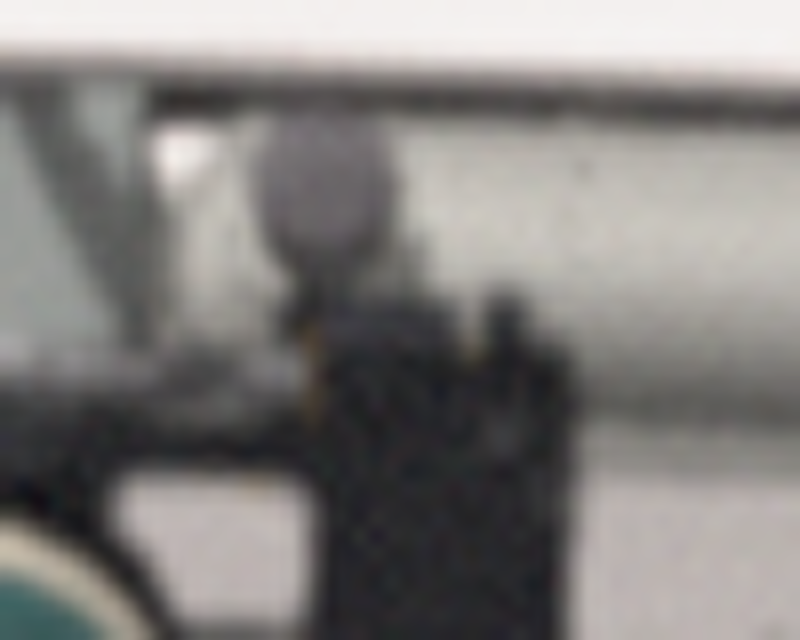

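>>> {"api": "apply_moves", "payload": {
  "deltas": [
    [0,-0.3,0,0.5,0,0,0],
    [0,-0.4,0,0.7,0,0,0],
    [0,-0.5,0,0.8,0,0,0],
    [0,-1,0,0.1,0,0,0],
    [0,-1,0,0,0,0,0],
    [0,-1,0,0,0,0,0]
  ]
}}

```text
clock: 4.93
tool_pos: [0.4233, 0.0251, 0.1958]
ee_rot: [178.6, 60.4, -1.9]
force: [0.5, -1.0, 0.7]
grip_width: 0.088
```

```bash
python3 - <<'E'
from h import *
np.set_printoptions(precision=1,suppress=True)
snap('side','s7'); c=snap('top','t7')
p,Rt=pose(); print(toF(p))
zoomp('s7',295,220,60,60,12,[(toW([35,50,z]),(0,255,0)) for z in (80,105,142,152)])
zoomp('t7',280,190,60,50,12,[(toW([35,50,z]),(0,255,0)) for z in (152,)])
plan(toW([-55,25,250]),tilt(10,-1))
E
```

```text
[-108.4  104.8  202.3]
dist 0.10718679611370711 rot deg 20.416990027719066 n 4
[0, -0.11, 0.67, -0.58, 0.001, -0.089, -0.003],[0, -0.16, 0.67, -0.57, 0.001, -0.089, -0.003],[0, -0.22, 0.67, -0.55, 0.001, -0.089, -0.003],[0, -0.27, 0.67, -0.53, 0.001, -0.089, -0.003],
```

View pics/z_s7.png

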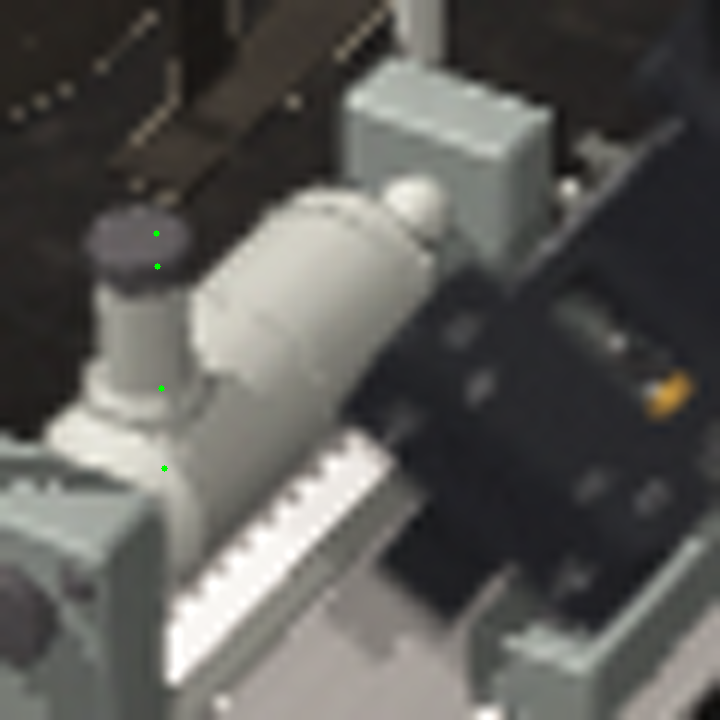

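View pics/z_t7.png

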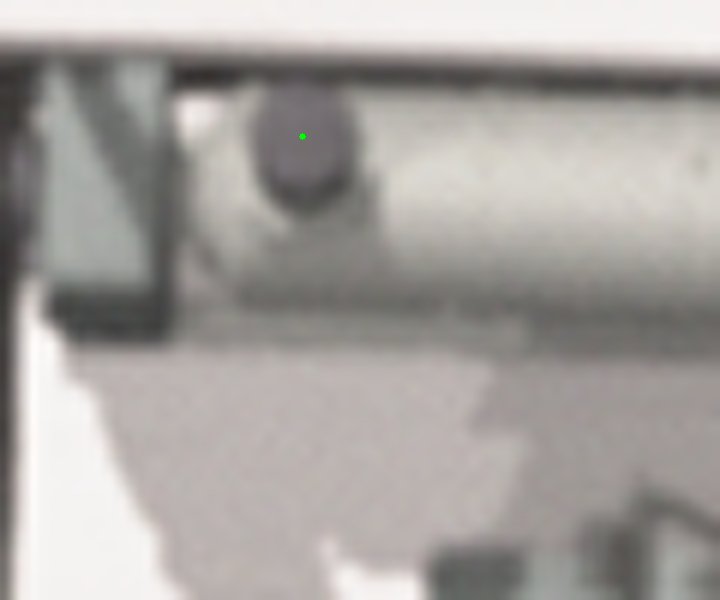

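```bash
python3 - <<'E'
from h import *
np.set_printoptions(precision=1,suppress=True)
from scipy.optimize import least_squares
for n in('t7','s7'):
    c=np.load(f'pics/{n}.npz'); F=toF(cloud(c)); px=c['pixels'].astype(int)
    m=(F[...,2]>80)&(F[...,2]<112)&(abs(F[...,0]-35)<30)&(F[...,1]>-50)&(F[...,1]<30)&(px.min(-1)>120); P=F[m]
    r=least_squares(lambda p:np.hypot(P[:,0]-p[0],P[:,2]-p[1])-25,[35,80],loss='soft_l1'); print(n,'cyl',len(P),r.x)
    m=(F[...,2]>142)&(F[...,2]<165)&(abs(F[...,0]-35)<25)&(abs(F[...,1]-52)<25)&(px.max(-1)<140); P=F[m]; print('cap',len(P),P.mean(0),(P.min(0)+P.max(0))/2)
    r=least_squares(lambda p:np.where(P[:,2]>148,0,np.hypot(P[:,0]-p[0],P[:,1]-p[1])-12.5),[35,50]); 
    m=(F[...,2]>112)&(F[...,2]<140)&(abs(F[...,0]-35)<18)&(abs(F[...,1]-52)<18); P=F[m]
    if len(P)>20:
        r=least_squares(lambda p:np.hypot(P[:,0]-p[0]-p[2]*(P[:,2]-126),P[:,1]-p[1]-p[3]*(P[:,2]-126))-11,[35,50,0,0],loss='soft_l1'); print('neck',len(P),r.x*[1,1,100,100])
E
```

```text
t7 cyl 463 [35.  79.1]
cap 71 [ 35.5  49.5 150.8] [ 35.6  49.3 150.3]
s7 cyl 205 [35.9 80.7]
cap 59 [ 34.9  56.9 150.6] [ 36.5  54.8 150. ]
neck 63 [37.5 53.1  4.1 -2.6]
```

>>> {"api": "apply_moves", "payload": {
  "deltas": [
    [255,-0.5,0,-0.3,0,-0.08,0],
    [255,-0.5,0.3,-0.4,0,-0.089,0],
    [255,-0.5,0.7,-0.5,0,-0.089,0],
    [255,-0.3,0.8,-0.5,0,-0.089,0],
    [255,0,0.8,-0.3,0,0,0],
    [255,0,0,0,0,0,0]
  ],
  "force": 20
}}

```text
clock: 5.53
tool_pos: [0.4581, -0.0546, 0.2656]
ee_rot: [175.9, 80.6, -4.2]
force: [-0.1, -0.4, 0.1]
grip_width: 0.0501
```

```bash
python3 - <<'E'
from h import *
np.set_printoptions(precision=1,suppress=True)
p,Rt=pose(); print(toF(p),robot.state()['grip_width'])
plan(toW([-55,25,200]),tilt(10,-1))
E
```

```text
[-76.4  25.2 265.6] 0.05013662042136997
dist 0.0689696324909668 rot deg 1.0400482559638804 n 3
[0, 0.76, -0.0, -0.12, 0.003, 0.004, -0.003],[0, 0.76, -0.0, -0.11, 0.003, 0.004, -0.003],[0, 0.76, 0.0, -0.11, 0.003, 0.004, -0.003],
```

>>> {"api": "apply_moves", "payload": {
  "deltas": [
    [255,0.5,0,-0.12,0,0,0],
    [255,0.5,0,-0.11,0,0,0],
    [255,0.5,0,-0.1,0,0,0],
    [255,0.4,0,-0.1,0,0,0],
    [255,0.1,0,0,0,0,0],
    [255,0,0,0,0,0,0]
  ]
}}

```text
clock: 6.03
tool_pos: [0.4843, -0.0564, 0.2012]
ee_rot: [176.4, 80.7, -4.2]
force: [0.2, 0.3, -0.7]
grip_width: 0.0104
```

```bash
python3 - <<'E'
from h import *
np.set_printoptions(precision=1,suppress=True)
snap('side','s8'); c=snap('top','t8')
p,Rt=pose(); x,y,z=Rt.as_matrix().T;print(toF(p),robot.state()['grip_width'])
pts=[(p+.014*x+a*.0175*y+b*.009*z,(0,255,0)) for a in (-1,1) for b in (-1,1)]
zoomp('s8',310,180,70,80,8,pts)
zoomp('t8',290,200,80,60,9,pts)
plan(toW([-55,25,164]),tilt(10,-1))
E
```

```text
[-49.9  23.7 202.4] 0.002099362356081575
dist 0.0387741458647431 rot deg 0.8747601457094567 n 2
[0, 0.62, -0.03, 0.19, 0.002, 0.005, -0.005],[0, 0.62, -0.03, 0.19, 0.002, 0.005, -0.005],
```

View pics/z_s8.png

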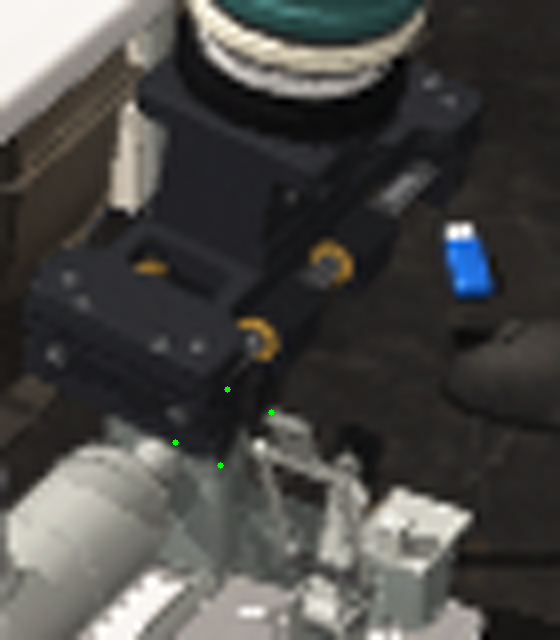

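View pics/z_t8.png

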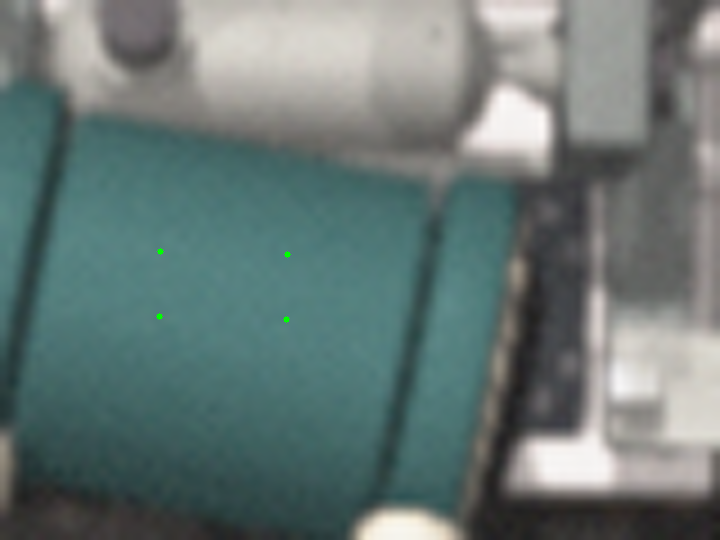

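>>> {"api": "apply_moves", "payload": {
  "deltas": [
    [255,0.6,-0.05,0.18,0,0,0],
    [255,0.6,0,0.18,0,0,0],
    [255,0.1,0,0,0,0,0],
    [255,0,0,0,0,0,0]
  ]
}}

```text
clock: 6.47
tool_pos: [0.4829, -0.0551, 0.1658]
ee_rot: [176.0, 80.1, -4.4]
force: [-0.1, -0.4, 0.6]
grip_width: 0.0003
```

```bash
python3 - <<'E'
from h import *
np.set_printoptions(precision=2,suppress=True)
p,Rt=pose(); x,y,z=Rt.as_matrix().T;print(toF(p),robot.state()['force'],RF.T@Rt.as_matrix())
plan(toW([-55,-40,164]),tilt(10,-1),n=8)
E
```

```text
[-51.54  25.05 165.78] [-0.06 -0.44  0.64] [[ 0.17  0.   -0.99]
 [-0.01 -1.   -0.01]
 [-0.98  0.01 -0.17]]
dist 0.06516134569532205 rot deg 0.7178099397952973 n 8
[0, 0.01, 0.27, 0.02, 0.001, 0.0, -0.001],[0, 0.01, 0.27, 0.02, 0.001, 0.0, -0.001],[0, 0.01, 0.27, 0.02, 0.001, 0.0, -0.001],[0, 0.01, 0.27, 0.02, 0.001, 0.0, -0.001],[0, 0.01, 0.27, 0.02, 0.001, 0.0, -0.001],[0, 0.01, 0.27, 0.02, 0.001, 0.0, -0.001],[0, 0.01, 0.27, 0.02, 0.001, 0.0, -0.001],[0, 0.01, 0.27, 0.02, 0.001, 0.0, -0.001],
```

>>> {"api": "apply_moves", "payload": {
  "deltas": [
    [255,0.01,0.27,0.02,0,0,0],
    [255,0.01,0.27,0.02,0,0,0],
    [255,0.01,0.27,0.02,0,0,0],
    [255,0.01,0.27,0.02,0,0,0],
    [255,0.01,0.27,0.02,0,0,0],
    [255,0,0,0,0,0,0]
  ]
}}

```text
clock: 6.97
tool_pos: [0.483, -0.1007, 0.1704]
ee_rot: [175.4, 79.5, -5.0]
force: [-0.0, -0.2, 0.3]
grip_width: 0.0005
```

```bash
python3 - <<'E'
from h import *
np.set_printoptions(precision=2,suppress=True)
snap('side','s9')
p,Rt=pose(); x,y,z=Rt.as_matrix().T;print(toF(p),robot.state()['force'])
zoomp('s9',310,200,70,70,9,[])
E
```

```text
[-50.84 -20.13 170.39] [ 0.48 -0.08  1.21]
```

View pics/z_s9.png

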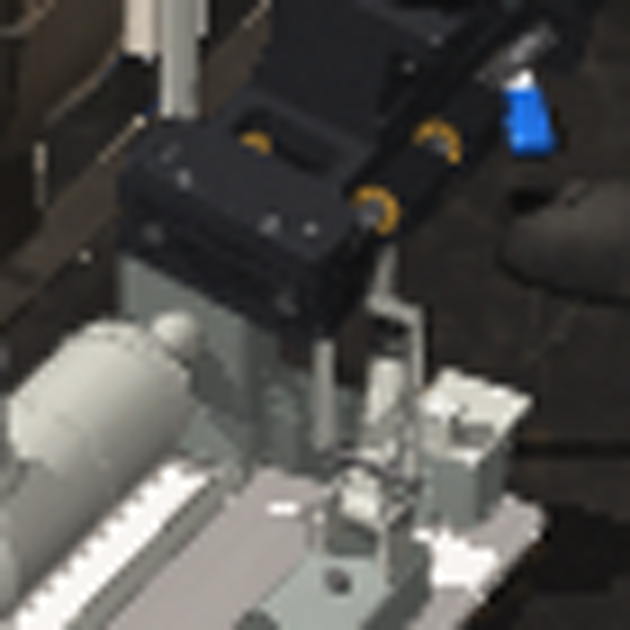

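>>> {"api": "apply_moves", "payload": {
  "deltas": [
    [255,0.1,0.27,0.05,0,0,0],
    [255,0.1,0.27,0.05,0,0,0],
    [255,0.05,0.27,0.03,0,0,0],
    [255,0,0,0,0,0,0],
    [255,0,0,0,0,0,0]
  ]
}}

```text
clock: 7.43
tool_pos: [0.4798, -0.1277, 0.1616]
ee_rot: [175.6, 79.5, -4.9]
force: [0.3, 0.8, 0.2]
grip_width: 0.0003
```

```bash
python3 - <<'E'
from h import *
np.set_printoptions(precision=2,suppress=True)
snap('side','s10'); snap('top','t10')
p,Rt=pose(); x,y,z=Rt.as_matrix().T;print(toF(p),robot.state()['force'])
zoomp('s10',310,200,70,70,9,[])
E
```

```text
[-53.66 -47.22 161.75] [ 0.12 -0.67  0.44]
```

View pics/z_s10.png

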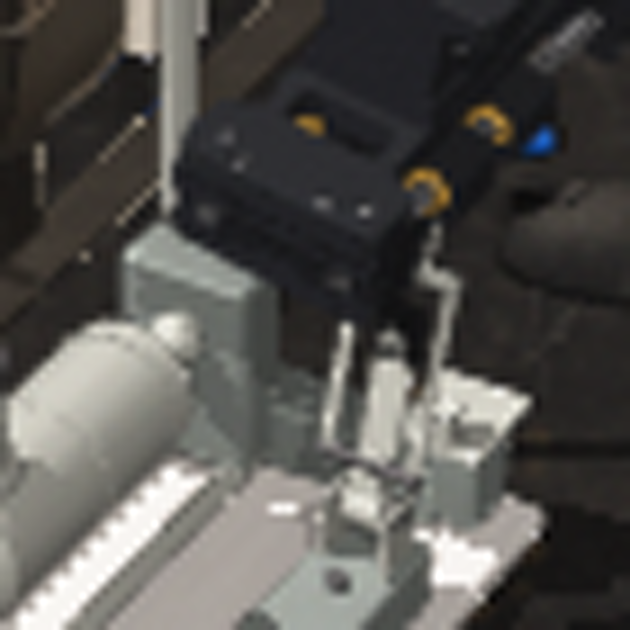

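>>> {"api": "apply_moves", "payload": {
  "deltas": [
    [255,0,0.27,0,0,0,0],
    [255,0,0.27,0,0,0,0],
    [255,0,0.2,0,0,0,0],
    [255,0,0,0,0,0,0],
    [255,0,0,0,0,0,0],
    [255,0,0,0,0,0,0]
  ]
}}

```text
clock: 8.03
tool_pos: [0.4801, -0.1516, 0.1624]
ee_rot: [175.5, 79.5, -4.9]
force: [0.5, -0.3, 0.6]
grip_width: 0.0003
```

```bash
python3 - <<'E'
from h import *
np.set_printoptions(precision=2,suppress=True)
snap('side','s11'); snap('top','t11')
p,Rt=pose(); x,y,z=Rt.as_matrix().T;print(toF(p),robot.state()['force'])
zoomp('s11',310,200,70,70,9,[])
E
```

```text
[-53.16 -71.18 162.38] [ 0.14 -0.61 -0.44]
```

View pics/z_s11.png

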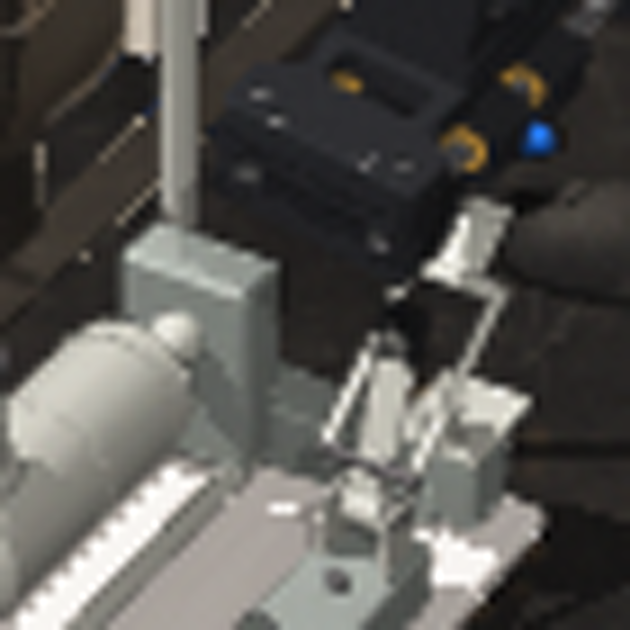

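>>> {"api": "apply_moves", "payload": {
  "deltas": [
    [255,0,0,0,0,0,0],
    [255,0,0,0,0,0,0],
    [255,0,0,0,0,0,0],
    [255,0,0,0,0,0,0]
  ]
}}

```text
clock: 8.47
tool_pos: [0.48, -0.1506, 0.1624]
ee_rot: [175.6, 79.5, -4.7]
force: [0.4, 0.0, -0.4]
grip_width: 0.0006
```

```bash
python3 - <<'E'
from h import *
np.set_printoptions(precision=2,suppress=True)
snap('side','s12'); snap('top','t12')
p,Rt=pose(); x,y,z=Rt.as_matrix().T;print(toF(p),robot.state()['force'])
zoomp('s12',310,200,70,70,9,[])
E
```

```text
[-53.22 -70.52 162.35] [-0.98 -0.12  0.19]
```

View pics/z_s12.png

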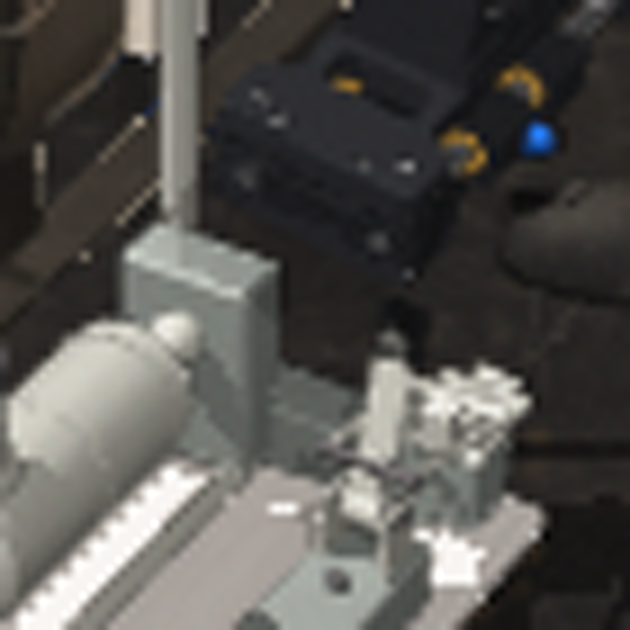

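>>> {"api": "apply_moves", "payload": {
  "deltas": [
    [255,-0.8,0,0,0,0,0],
    [255,-0.8,0.5,0.4,0,0,0],
    [255,-0.5,1,0.9,0,0,0],
    [255,0,1,1,0,0,0],
    [255,0,1,1,0,0,0],
    [255,0,1,0.5,0,0,0],
    [255,0,0,0,0,0,0]
  ]
}}

```text
clock: 9.15
tool_pos: [0.3535, -0.2882, 0.2097]
ee_rot: [173.8, 79.3, -6.0]
force: [0.9, -0.6, 0.2]
grip_width: 0.0004
```

```bash
python3 - <<'E'
from h import *
np.set_printoptions(precision=2,suppress=True)
snap('side','s13'); snap('top','t13')
p,Rt=pose(); x,y,z=Rt.as_matrix().T;print(toF(p),robot.state()['force'])
zoomp('s13',325,215,50,60,11,[])
zoomp('t13',310,210,80,60,9,[])
E
```

```text
[-176.54 -206.28  209.39] [-0.16  0.37 -0.24]
```

View pics/z_s13.png

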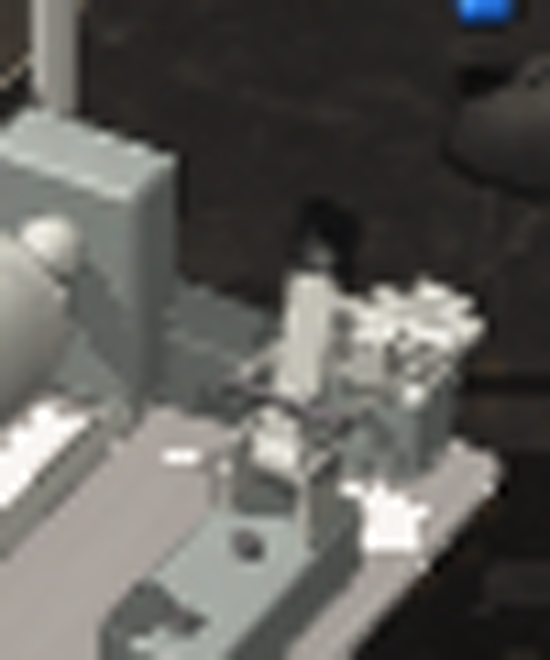

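View pics/z_t13.png

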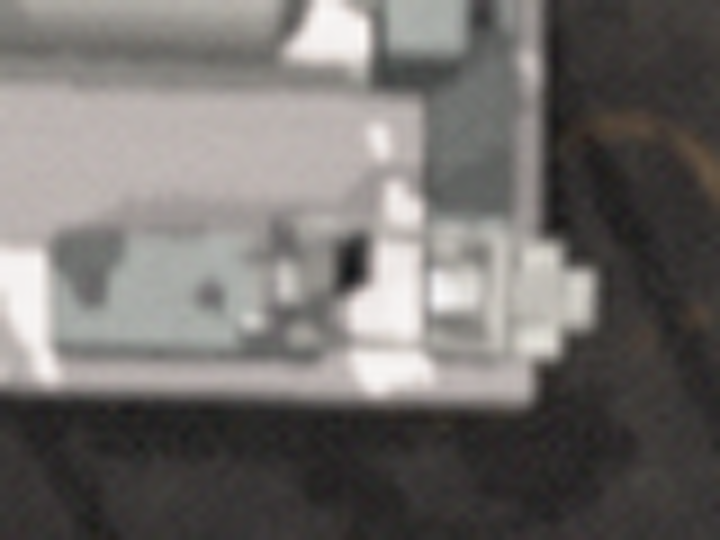

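```bash
python3 - <<'E'
from h import *
plan(toW([-56,-106,200]),tilt(10,-1),n=9)
plan(toW([-56,-106,124]),tilt(10,-1),n=4,p0=toW([-56,-106,200]),R0=tilt(10,-1))
E
```

```text
dist 0.15708170804351015 rot deg 1.5032926975026146 n 9
[0, 0.11, -0.36, -0.44, 0.002, -0.001, -0.001],[0, 0.11, -0.37, -0.44, 0.002, -0.001, -0.001],[0, 0.11, -0.37, -0.44, 0.002, -0.001, -0.001],[0, 0.11, -0.37, -0.44, 0.002, -0.001, -0.001],[0, 0.11, -0.37, -0.44, 0.002, -0.001, -0.001],[0, 0.11, -0.37, -0.44, 0.002, -0.001, -0.001],[0, 0.11, -0.37, -0.44, 0.002, -0.001, -0.001],[0, 0.11, -0.37, -0.43, 0.002, -0.001, -0.001],[0, 0.11, -0.37, -0.43, 0.002, -0.001, -0.001],
dist 0.076 rot deg 0.0 n 4
[0, 0.62, 0.0, 0.11, 0.0, 0.0, 0.0],[0, 0.62, 0.0, 0.11, 0.0, 0.0, 0.0],[0, 0.62, 0.0, 0.11, 0.0, 0.0, 0.0],[0, 0.62, 0.0, 0.11, 0.0, 0.0, 0.0],
```

>>> {"api": "apply_moves", "payload": {
  "deltas": [
    [255,0.11,-0.37,-0.44,0.002,-0.001,-0.001],
    [255,0.11,-0.37,-0.44,0.002,-0.001,-0.001],
    [255,0.11,-0.37,-0.44,0.002,-0.001,-0.001],
    [255,0.11,-0.37,-0.44,0.002,-0.001,-0.001],
    [255,0.11,-0.37,-0.44,0.002,-0.001,-0.001],
    [255,0.11,-0.37,-0.44,0.002,-0.001,-0.001],
    [255,0.11,-0.37,-0.44,0.002,-0.001,-0.001],
    [255,0.11,-0.37,-0.44,0.002,-0.001,-0.001],
    [255,0.11,-0.37,-0.44,0.002,-0.001,-0.001],
    [255,0,0,0,0,0,0]
  ]
}}

```text
clock: 10.08
tool_pos: [0.4882, -0.1649, 0.1995]
ee_rot: [-179.0, 79.9, 1.1]
force: [-0.1, -0.5, -0.3]
grip_width: 0.0008
```

```bash
python3 - <<'E'
from h import *
np.set_printoptions(precision=2,suppress=True)
p,Rt=pose(); print(toF(p))
plan(toW([-56,-106,124]),tilt(10,-1),n=4)
E
```

```text
[-44.8  -84.68 199.54]
dist 0.07928329169681214 rot deg 0.7833688530836821 n 4
[0, 0.6, 0.18, 0.2, 0.003, -0.0, 0.001],[0, 0.6, 0.18, 0.2, 0.003, -0.0, 0.001],[0, 0.6, 0.18, 0.2, 0.003, -0.0, 0.001],[0, 0.6, 0.18, 0.2, 0.003, -0.0, 0.001],
```

>>> {"api": "apply_moves", "payload": {
  "deltas": [
    [255,0,0.7,0.2,0,0,0],
    [255,0.6,0.1,0.2,0,0,0],
    [255,0.6,0,0.2,0,0,0],
    [255,0,0,0,0,0,0]
  ]
}}

```text
clock: 10.42
tool_pos: [0.4799, -0.1824, 0.1609]
ee_rot: [-178.9, 79.8, 2.0]
force: [-0.7, 0.5, -0.3]
grip_width: 0.0005
```

```bash
python3 - <<'E'
from h import *
np.set_printoptions(precision=2,suppress=True)
p,Rt=pose(); x,y,z=Rt.as_matrix().T;print(toF(p),RF.T@Rt.as_matrix())
snap('side','s14')
pts=[(p+.014*x+a*.0175*y+b*.009*z,(0,255,0)) for a in (-1,1) for b in (-1,1)]
zoomp('s14',315,190,70,80,8,pts)
plan(toW([-56,-106,124]),tilt(10,-1),n=2)
E
```

```text
[ -52.96 -102.27  160.87] [[ 0.18  0.03 -0.98]
 [ 0.01 -1.   -0.03]
 [-0.98 -0.   -0.18]]
dist 0.03880902874934077 rot deg 1.6201248718879497 n 2
[0, 0.62, 0.06, 0.18, 0.013, -0.002, 0.004],[0, 0.62, 0.06, 0.18, 0.013, -0.002, 0.004],
```

View pics/z_s14.png

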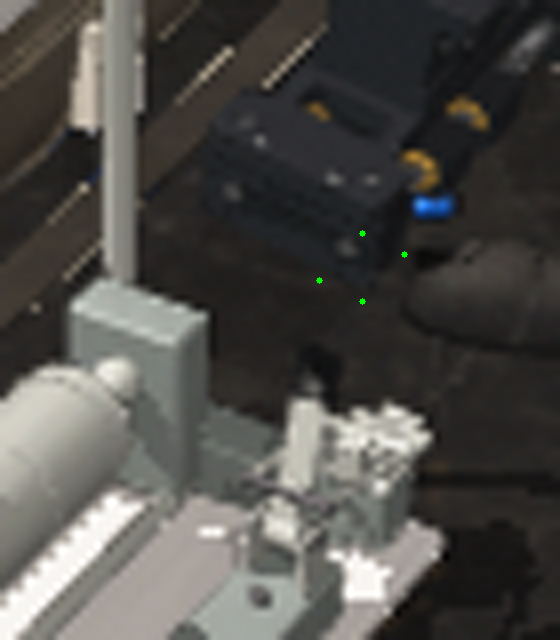

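>>> {"api": "apply_moves", "payload": {
  "deltas": [
    [255,0.55,0.1,0.18,0.01,0,0],
    [255,0.55,0.06,0.15,0.01,0,0],
    [255,0.1,0,0,0,0,0],
    [255,0,0,0,0,0,0]
  ]
}}

```text
clock: 10.8
tool_pos: [0.4807, -0.1862, 0.129]
ee_rot: [-178.6, 79.4, 1.3]
force: [-0.6, -0.8, 0.8]
grip_width: 0.0003
```

```bash
python3 - <<'E'
from h import *
np.set_printoptions(precision=2,suppress=True)
p,Rt=pose(); x,y,z=Rt.as_matrix().T;print(toF(p),robot.state()['force'],RF.T@Rt.as_matrix())
plan(toW([-55.5,-72,124]),tilt(10,-1),n=5)
E
```

```text
[ -52.06 -106.03  128.98] [-0.58 -0.77  0.83] [[ 0.18  0.01 -0.98]
 [ 0.01 -1.   -0.01]
 [-0.98 -0.   -0.18]]
dist 0.03456719584203687 rot deg 0.9048324191161856 n 5
[0, 0.03, -0.23, 0.03, 0.002, -0.002, 0.001],[0, 0.03, -0.23, 0.03, 0.002, -0.002, 0.001],[0, 0.03, -0.23, 0.03, 0.002, -0.002, 0.001],[0, 0.03, -0.23, 0.03, 0.002, -0.002, 0.001],[0, 0.03, -0.23, 0.03, 0.002, -0.002, 0.001],
```

>>> {"api": "apply_moves", "payload": {
  "deltas": [
    [255,0.03,-0.25,0.03,0,0,0],
    [255,0.03,-0.25,0.03,0,0,0],
    [255,0.02,-0.25,0.03,0,0,0],
    [255,0.02,-0.25,0.02,0,0,0],
    [255,0.02,-0.25,0,0,0,0],
    [255,0,-0.25,0,0,0,0],
    [255,0,0,0,0,0,0]
  ]
}}

```text
clock: 11.38
tool_pos: [0.4818, -0.1373, 0.1313]
ee_rot: [-179.9, 78.9, 0.1]
force: [0.9, -0.8, 0.2]
grip_width: 0.0006
```

```bash
python3 - <<'E'
from h import *
np.set_printoptions(precision=2,suppress=True)
p,Rt=pose(); x,y,z=Rt.as_matrix().T;print(toF(p),robot.state()['force'])
snap('side','s15')
pts=[(p+.014*x+a*.0175*y+b*.009*z,(0,255,0)) for a in (-1,1) for b in (-1,1)]
zoomp('s15',315,190,70,80,8,pts)
E
```

```text
[-51.59 -57.15 131.29] [ 0.9  -0.85  0.23]
```

View pics/z_s15.png

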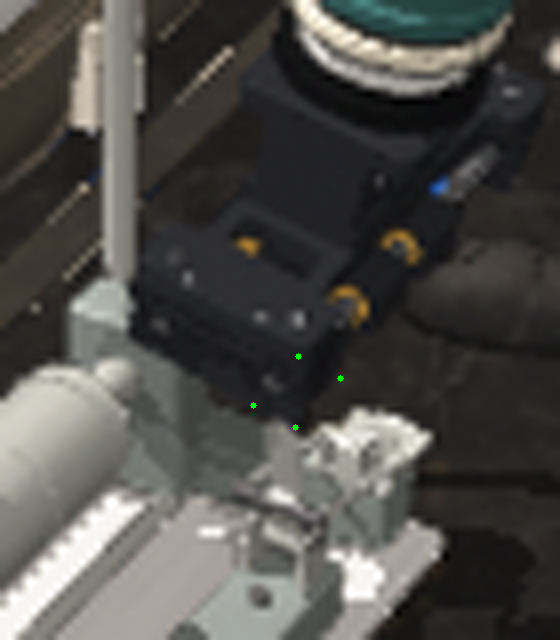

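>>> {"api": "apply_moves", "payload": {
  "deltas": [
    [255,0.06,-0.25,0.03,0,0,0],
    [255,0.07,-0.25,0.04,0,0,0],
    [255,0.08,-0.22,0.04,0,0,0],
    [255,0.1,-0.2,0.04,0,0,0],
    [255,0,0,0,0,0,0]
  ]
}}

```text
clock: 11.85
tool_pos: [0.4813, -0.1086, 0.122]
ee_rot: [179.3, 78.6, -0.7]
force: [0.5, -0.4, 1.3]
grip_width: 0.0004
```

```bash
python3 - <<'E'
from h import *
np.set_printoptions(precision=2,suppress=True)
p,Rt=pose(); x,y,z=Rt.as_matrix().T;print(toF(p),robot.state()['force'])
print('corner',toF(p+.014*x-.0175*y))
snap('side','s16')
pts=[(p+.014*x+a*.0175*y+b*.009*z,(0,255,0)) for a in (-1,1) for b in (-1,1)]
zoomp('s16',315,190,70,80,8,pts)
E
```

```text
[-52.48 -28.47 122.02] [ 0.55 -0.4   1.3 ]
corner [-49.92 -10.98 108.25]
```

View pics/z_s16.png

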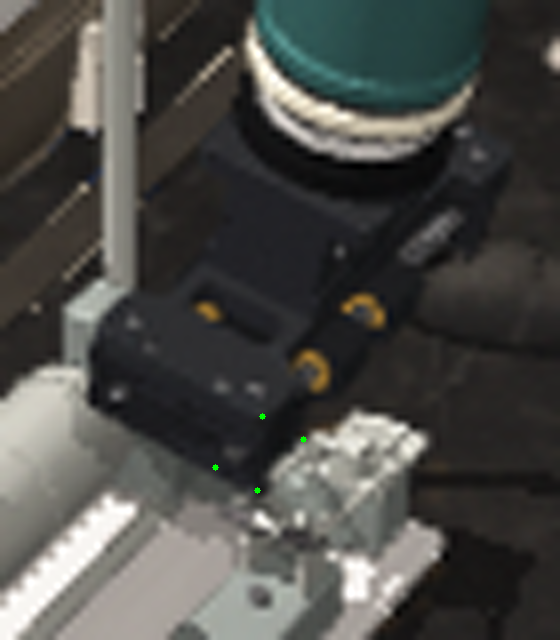

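>>> {"api": "apply_moves", "payload": {
  "deltas": [
    [255,0.12,-0.18,0.08,0,0,0],
    [255,0.17,-0.18,0.08,0,0,0],
    [255,0.2,-0.12,0.08,0,0,0],
    [255,0,0,0,0,0,0]
  ]
}}

```text
clock: 12.23
tool_pos: [0.4782, -0.0937, 0.106]
ee_rot: [179.1, 78.4, -0.9]
force: [0.4, -0.6, 0.8]
grip_width: 0.0005
```

```bash
python3 - <<'E'
from h import *
np.set_printoptions(precision=2,suppress=True)
p,Rt=pose(); x,y,z=Rt.as_matrix().T;print(toF(p),robot.state()['force'])
print('corner',toF(p+.014*x-.0175*y))
E
```

```text
[-55.71 -13.55 106.04] [ 0.39 -0.64  0.8 ]
corner [-53.11   3.94  92.27]
```

```bash
python3 - <<'E'
from h import *
snap('side','s17'); snap('top','t17')
zoomp('s17',315,200,70,80,8,[]); zoomp('t17',290,200,90,70,8,[])
E
```

```text
(no output)
```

View pics/z_s17.png

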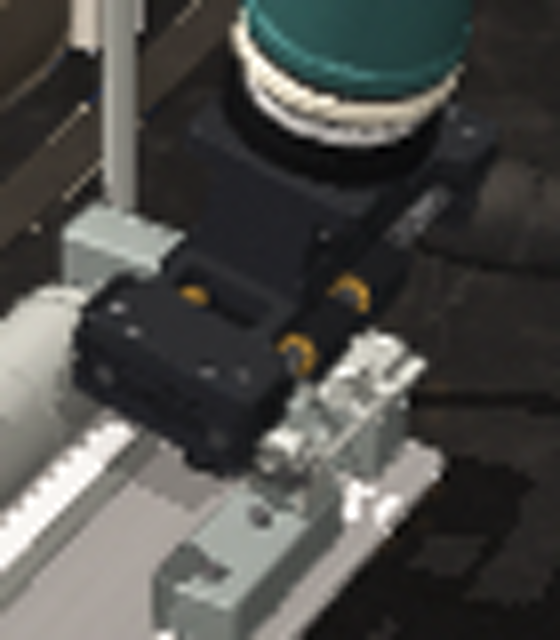

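View pics/z_t17.png

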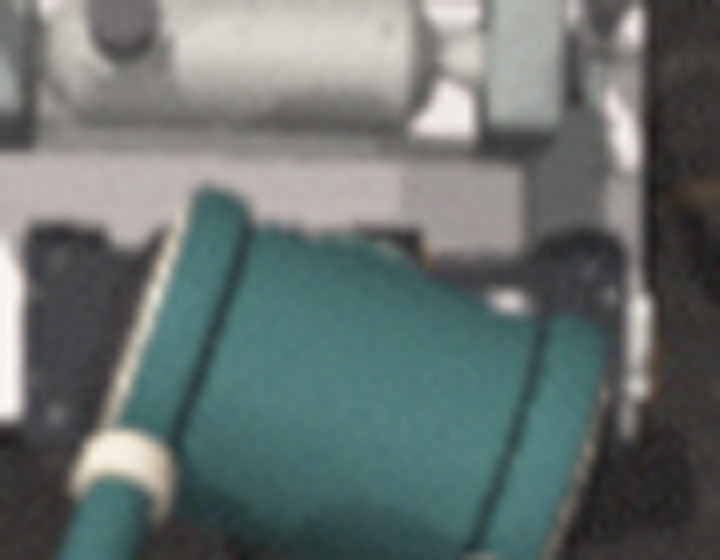

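>>> {"api": "apply_moves", "payload": {
  "deltas": [
    [255,0.12,-0.06,0.02,0,0,0],
    [255,0.12,-0.06,0.02,0,0,0],
    [255,0,0,0,0,0,0]
  ]
}}

```text
clock: 12.58
tool_pos: [0.4779, -0.09, 0.0981]
ee_rot: [179.3, 78.5, -0.7]
force: [0.8, -1.6, 1.0]
grip_width: 0.0005
```

```bash
python3 - <<'E'
from h import *
np.set_printoptions(precision=2,suppress=True)
p,Rt=pose(); x,y,z=Rt.as_matrix().T;print(toF(p),robot.state()['force'])
print('corner',toF(p+.014*x-.0175*y))
E
```

```text
[-56.08  -9.86  98.1 ] [ 0.82 -1.64  0.99]
corner [-53.49   7.64  84.34]
```

>>> {"api": "apply_moves", "payload": {
  "deltas": [
    [255,0.14,-0.05,0.02,0,0,0],
    [255,0.14,-0.05,0.02,0,0,0],
    [255,0.12,-0.03,0.02,0,0,0],
    [255,0,0,0,0,0,0]
  ]
}}

```text
clock: 12.92
tool_pos: [0.4772, -0.0854, 0.0836]
ee_rot: [179.6, 78.7, -0.5]
force: [-0.6, 0.6, -0.6]
grip_width: 0.0004
```

```bash
python3 - <<'E'
from h import *
np.set_printoptions(precision=2,suppress=True)
p,Rt=pose(); x,y,z=Rt.as_matrix().T;print(toF(p),robot.state()['force'])
print('corner',toF(p+.014*x-.0175*y))
E
```

```text
[-56.81  -5.33  83.6 ] [-0.56  0.59 -0.58]
corner [-54.25  12.18  69.84]
```

>>> {"api": "apply_moves", "payload": {
  "deltas": [
    [255,0.07,0,0,0,0,0],
    [255,0.06,0,0,0,0,0],
    [255,0,0,0,0,0,0]
  ]
}}

```text
clock: 13.17
tool_pos: [0.4778, -0.0854, 0.0819]
ee_rot: [179.7, 78.9, -0.3]
force: [-4.2, -0.3, 2.6]
grip_width: 0.0005
```

>>> {"api": "apply_moves", "payload": {
  "deltas": [
    [255,-0.5,0,0,0,0,0],
    [255,-0.8,0,0,0,0,0],
    [255,-0.9,0,0.2,0,0,0],
    [255,-0.9,0,0.4,0,0,0],
    [255,-0.5,0.6,0.9,0,0,0],
    [255,0,1,1,0,0,0],
    [255,0,1,1,0,0,0],
    [255,0,1,1,0,0,0],
    [255,0,1,0.5,0,0,0],
    [255,0,1,0,0,0,0],
    [255,0,0,0,0,0,0]
  ]
}}

```text
clock: 14.08
tool_pos: [0.3065, -0.2581, 0.1668]
ee_rot: [177.2, 78.4, -2.2]
force: [0.1, 0.7, 0.4]
grip_width: 0.0007
```

```bash
python3 - <<'E'
from h import *
np.set_printoptions(precision=2,suppress=True)
p,Rt=pose(); print(toF(p))
snap('side','s18'); snap('top','t18')
zoomp('s18',310,215,60,70,9,[]); zoomp('t18',285,190,100,70,8,[])
E
```

```text
[-225.33 -180.11  166.84]
```

View pics/z_s18.png

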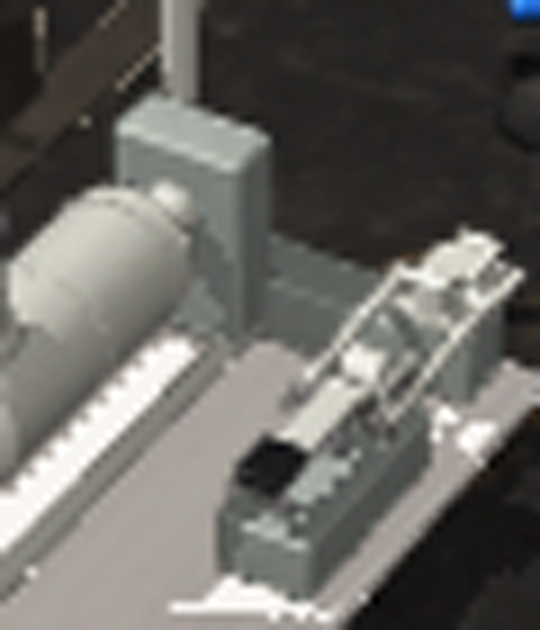

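View pics/z_t18.png

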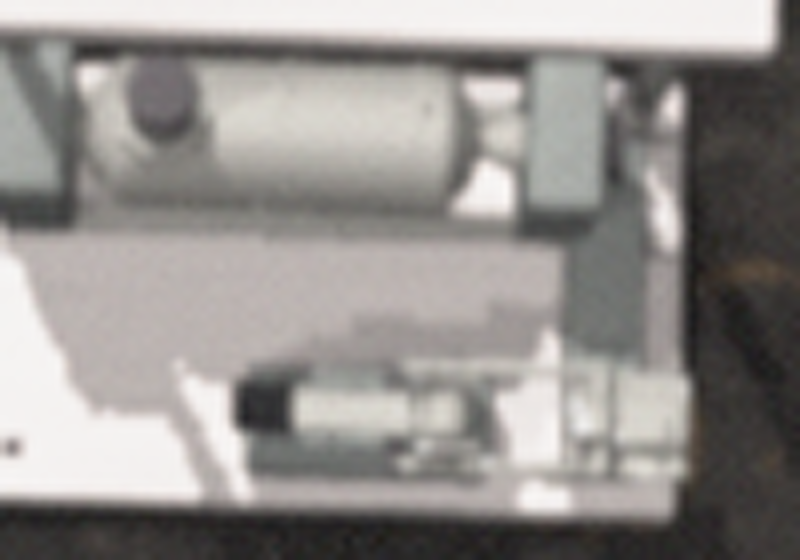

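```bash
python3 - <<'E'
from h import *
np.set_printoptions(precision=1,suppress=True)
from scipy.optimize import least_squares
for n in('t7','t18','s7','s18'):
    c=np.load(f'pics/{n}.npz'); F=toF(cloud(c)); px=c['pixels'].astype(int)
    m=(F[...,2]>80)&(F[...,2]<112)&(abs(F[...,0]-35)<30)&(F[...,1]>-50)&(F[...,1]<30)&(px.min(-1)>120); P=F[m]
    r=least_squares(lambda p:np.hypot(P[:,0]-p[0],P[:,2]-p[1])-25,[35,80],loss='soft_l1')
    m=(F[...,2]>142)&(F[...,2]<165)&(abs(F[...,0]-35)<25)&(abs(F[...,1]-52)<25)&(px.max(-1)<140); P=F[m]
    print(n,'cyl',r.x,'cap',len(P),P.mean(0))
a=np.load('pics/t13.npz')['pixels'].astype(np.float32).mean(-1); b=np.load('pics/t18.npz')['pixels'].astype(np.float32).mean(-1)
(s,r)=cv2.phaseCorrelate(a[204:214,346:368].copy(),b[204:214,346:368].copy(),cv2.createHanningWindow((22,10),cv2.CV_32F)); print('tailstock px shift',s,r)
for n in ('t13','t18'):
    c=np.load(f'pics/{n}.npz'); g=c['pixels'].astype(float).mean(-1); print(n,g[202:212,345:366].mean(0).round())
for n in ('t7','t18'):
    g=np.load(f'pics/{n}.npz')['pixels'][195:215,303:308].astype(float).mean((1,2)); print(n,g.round())
E
```

```text
t7 cyl [35.  79.1] cap 71 [ 35.5  49.5 150.8]
t18 cyl [35. 79.] cap 71 [ 35.4  49.5 151.3]
s7 cyl [35.9 80.7] cap 59 [ 34.9  56.9 150.6]
s18 cyl [36.2 80.6] cap 57 [ 35.3  57.1 151. ]
tailstock px shift (-1.045285929729319, -0.28737871536042814) 0.8604075749715169
t13 [177. 193. 195. 194. 192. 189. 163. 141. 165. 176. 175. 173. 172. 170.
 170. 167. 146.  99.  82.  87.  97.]
t18 [181. 195. 195. 191. 175. 150. 156. 172. 175. 173. 173. 171. 170. 170.
 159. 120.  93.  99. 111. 111. 108.]
t7 [ 94.  79. 104. 115. 116. 113. 112. 112. 112. 105.  85.  83. 102. 129.
 131. 128. 129. 124. 118. 108.]
t18 [ 94.  79. 104. 114. 113. 112. 113. 111. 113. 102.  85.  82. 102. 129.
 131. 127. 128. 126. 118. 108.]
```

>>> {"api": "apply_moves", "payload": {
  "deltas": [
    [255,0,0,0,0,0,0],
    [255,0,0,0,0,0,0],
    [255,0,0,0,0,0,0],
    [255,0,0,0,0,0,0],
    [255,0,0,0,0,0,0],
    [255,0,0,0,0,0,0]
  ]
}}

```text
clock: 14.68
tool_pos: [0.3076, -0.2486, 0.1644]
ee_rot: [179.5, 78.6, 0.6]
force: [0.3, -0.2, 0.4]
grip_width: 0.0008
```

```bash
python3 - <<'E'
from h import *
snap('side','s19'); snap('top','t19')
zoomp('s19',285,200,90,80,8,[])
E
```

```text
(no output)
```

View pics/z_s19.png

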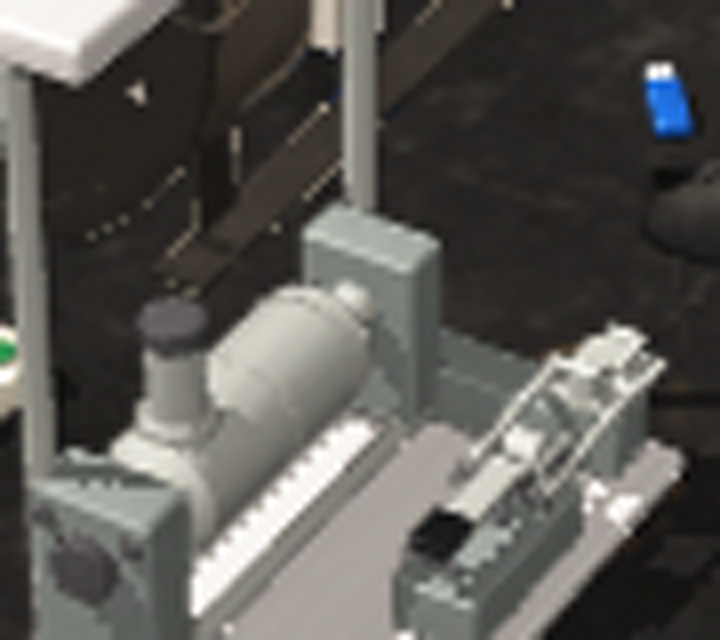

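View pics/t19.png

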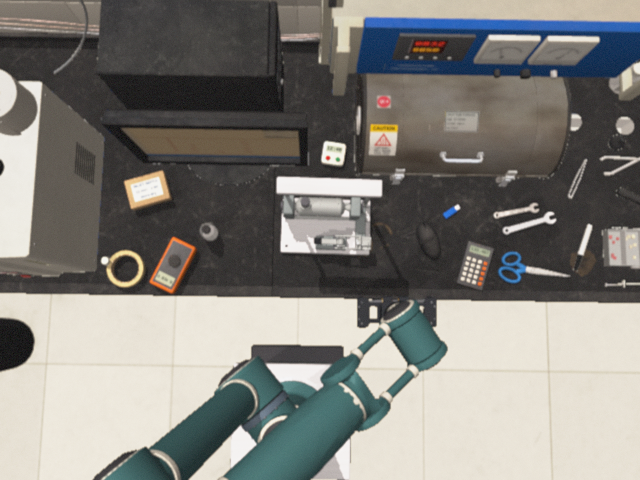

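The lever lies flat, with its black grip at about zoom (440,535). The loop runs over to the keeper, the neck is upright at zoom (172,330), and the mouse, bottle and multimeter have not moved. I'm handing the job in.

```bash
python3 - <<'E'
from cell import robot
print(robot.finish_job())
E
```

```text
the job is handed in; nothing more can be done
None
```

I handed the job in at about 15 s with the arm clear. By my last pictures, the neck is upright and the latch is shut with the tailstock drawn in.

**What I did**
- **Neck:** I turned it upright by pushing with the right finger of the open, tilted gripper instead of pinching it. With a pinch, the gripper body would have hit the raised loop.
- **Loop:** I pushed its tab over with the closed fingers, and it dropped onto the keeper floor to the right of the lip.
- **Lever:** I threw it over and pressed it down. The resistance rose to about 2 N, vanished past the dead point, and the lever stayed flat after I backed away.

**Last checks**
- **Neck angle:** The cap is within about 1 mm of the cylinder axis in x in both views, so it is upright to about 0.02 rad. The cap's pixels did not change when the latch was shut.
- **Latch:** The tailstock edges moved left by about 2 pixels, or 4 to 5 mm, against about 5 mm expected. An automatic image-shift estimate gave only about 1 pixel; I trusted the edges more.
- **Bystanders:** The mouse, bottle and multimeter are where they were.

**Disagreements and limits**
- **Fixture position:** The cylinder and latch sit about 8 mm forward and 8 mm left of where the bed outline put them, so I worked from the parts themselves.
- **Side camera:** It read about 1 to 2 pixels off.
- **Hook:** I could not see the bar under the lip directly. I judged it hooked from the tailstock's travel and the loop's position.

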